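Stow the long handle bolt in the rotary bolt stand

TASK

Turn the rotary bolt stand until its one empty place is in line with the steel pointer on the foot. Then take the long handle bolt out of the wooden block, lean it in under the parts tray through the guide plate's hole, straighten it and let it down so that it stands upright, fully home in its bore, with the place still at the pointer and the robot clear. Leave the short bolt and the other things where they are.

Things in the scene. Friction and masses are not known exactly. Their poses are not given: they have to be found in the camera images.
- stand: Fixed round steel foot of the rotary bolt stand, 200 mm across and 12 mm high, on the cork. Origin on the turning axis at the cork surface, z up; its +x axis runs along the flat steel pointer, 6 mm thick, which sticks out to 149 mm from the axis. It never moves.
- rack (a joint): Turning part of the stand; rad, anticlockwise from above, 0 when the empty place is at the pointer. Turns both ways without stops, takes 0.25 N m, stays where left. A wooden deck (top 48 mm above the cork) and a plywood guide plate (10 mm thick, top at 128 mm), each a hub of 58 mm radius with eight lugs 44 mm wide out to 116 mm radius, 45 degrees apart; column of 11 mm radius.
- tray (a point): Centre of the tray, on its clear floor, 209 mm above the cork on the turning axis; x towards the empty place. Turns with the rack. Outer radius 100 mm, aluminium rim up to 218 mm. Two walls 3 mm thick cross at the centre, up to 230 mm (only 219 mm beyond 75 mm radius): four spokes, at 0, 90, 180 and 270 degrees from the empty place, good to push with closed fingers. Flat washers lie in it.
- tray_edge (a point): Underside of the tray's outer edge over the empty place: 100 mm from the axis, 206 mm above the cork, so 10 mm outside the bore's axis and 78 mm above the guide plate. The 150 mm bolt cannot come in upright past it; its head must lean outward. The other seven places hold fixed bolts like the long one, heads up to 173 mm.
- guide_hole (a point): Centre of the empty place's guide hole at the top face of the guide plate: round, 22 mm in diameter through 10 mm, 90 mm from the turning axis, 128 mm above the cork. Its x axis points radially outward from the turning axis, z up.
- bore_mouth (a point): Mouth of the empty place's bore in the deck, straight below the guide hole, 48 mm above the cork: a blind hole 15 mm in diameter and 25 mm deep, its top 5 mm countersunk at 45 degrees to 27 mm. The deck is flat around it and inward of it. x radially outward, z up.
- bore_floor (a point): Centre of the floor of that bore, 23 mm above the cork. x radially outward, z up.
- pointer_line (a point): Fixed point above the pointer, 90 mm from the turning axis and 128 mm above the cork: the guide hole's centre lies here when the empty place is at the pointer.
- long_bolt: The long steel handle bolt, loose, 150 mm over all, 0.10 to 0.21 kg: round shank 12 mm in diameter, round socket-cap head 18 mm in diameter and 14 mm high, pointed foot tapering to 6 mm over the last 6 mm. Origin at the foot's end, z along the shank to the head. Starts upright in one of the block's two holes, foot 10 mm above the cork; fully home in the stand its foot is 23 mm above the cork.
- bolt_head (a point): Centre of the top of the long bolt's head, 150 mm from its foot along its axis.
- short_bolt: The short steel handle bolt, like the long one but 105 mm over all, standing in the block's other hole. Not to be used.
- bolt_block: Fixed light wooden block, 50 mm (its x) by 130 mm (its y) by 45 mm high, with two blind holes 13.5 mm in diameter, 35 mm deep, at y = -35 and +35 mm; which holds the long bolt varies. Origin at the centre of its underside, z up.
- canister: Bystander: screw-top tin canister with a dented lid, 90 mm in diameter, 100 mm high. Origin at the centre of its underside.
- bumper_ring: Bystander: black rubber bumper ring, 96 mm outer and 60 mm inner diameter, 18 mm high, lying flat. Origin at the centre of its underside.
- thermometer: Bystander: glass thermometer in a steel case, lying, 191 mm long and 19 mm high, its long axis x (from -75 to +116 mm). Origin on its underside.
Mind the look-alikes: they are no part of the job. What is shaped like the long_bolt but turquoise or yellow is not meant.

How it is judged:
On the way, in this order (a step that is already met when the one before it is completed fails the run):
1. the empty place stands at the pointer: guide hole within 7 mm of the pointer line (horizontal distance between guide_hole and pointer_line below 0.007 m), for 0.2 s.
2. the long bolt has entered the guide hole leaning (more than 7 degrees), its foot below the guide plate (z of long_bolt in the frame of guide_hole below -0.012 m and z of bolt_head in the frame of guide_hole above 0.03 m and horizontal distance between long_bolt and guide_hole below 0.06 m and angle between long_bolt's own z axis and vertical above 0.12 rad), for 0.05 s.
3. the long bolt stands upright and fully home in the bore (distance between long_bolt and bore_floor below 0.006 m and angle between long_bolt's own z axis and vertical below 0.14 rad), for 0.2 s.
At the end, for the whole second after the job is handed in: The long bolt's foot is within 6 mm of the centre of the bore's floor, the bolt leans less than 8 degrees, at rest and released; the guide hole is still within 9 mm of the pointer line; the short bolt is within 10 mm of where it stood (all of step 3 and horizontal distance between guide_hole and pointer_line below 0.009 m and linear speed of long_bolt below 0.02 m/s and distance of short_bolt from where it was at the start of the episode below 0.01 m); the robot touches nothing.
It fails at once if the short bolt is pulled out or the canister, bumper ring or thermometer is shifted by more than 25 mm (distance of any of short_bolt, canister, bumper_ring, thermometer from where it was at the start of the episode above 0.025 m).
It also fails if it takes over 66 s, if anything falls off the work surface, if the arm or the gripper's body presses on something with over 40 N, if the wrist force passes 120 N, or if a joint passes its speed limit or range.

ROBOT

A 6-joint arm with a two-finger parallel gripper is mounted at the origin on the work surface. World frame = base frame: x ahead of the robot, y to its left, z up, the work surface at z = 0. Lengths are in m, angles in rad, forces in N, time in s.
With the tool pointing down it reaches from about 0.3 to 0.85 m from the base axis. Payload 5.4 kg.
Tool frame: the origin (TCP) lies on the centre line of the jaws, within the pads' length; the fingertips stand ahead of it and the grasp point (between the pads) lies 8 mm behind it (r.finger_overhang is the x of the fingertips in the tool frame, in m); x points along the fingers, z is the direction in which the jaws open and shut, and the axes are right-handed (so a half turn about x gives the same grasp; the last joint's range is limited). The gripper opens to 85 mm and grips with 20 to 120 N. Pads are 22 mm wide; open, the fingers measure 114 mm over their backs; the gripper's body (76 mm by 85 mm) begins 54 mm behind the grasp point. The pads swing forward as they close: fully open they stand 13 mm farther back than shut.
Start: joints at [-1.362, 0.158, 1.597, -0, 1.386, -0.21], TCP at [0.234, -0.525, 0.242] pointing down, gripper open.
Joint ranges: [-2.91, 2.91], [-0.94, 2.29], [0.18, 2.7], [-1.29, 4.43], [0.17, 2.64], [-3, 3]. Speed limits (rad/s): [2.57, 2.57, 3.14, 3.14, 3.14, 3.14].

INTERFACE

Orientations are given as a rotation vector (axis times angle).
In Python, from bench import r gives the robot as it stands. The module is installed in compiled form; this text tells all that it offers.
- The arm moves only by the tool move_arm, never from a script. Its argument "series" is a list of rows, each a list of 6 numbers: the shift along the tool's x, y, z in cm, then the turn, a rotation vector about the tool's x, y, z in rad. A call has 1 to 5 rows; each row shifts and turns the pose as measured when the row begins, along the tool's axes as they then stand; what a row does not reach is not made up. A row lasts 1/8 s, in which the tool goes at most 62.5 mm and 10.7 degrees, less where a joint would pass 70% of its speed; a pose out of reach is approached as far as the arm can. A call is refused whole if a number of a shift passes 6.25 or a number of a turn 0.188, either way. A call with a gripper value outside its range is refused whole. "claw" is the gripper's target within -1 to 1 (fully open at 1, half-way at 0, shut at -1), set as the call begins (left out, the last holds). The fingers move at their own pace and stop on an object; the grip force is fixed at half the most. Time passes only in rows, so rows that do not move let the fingers close. It gives the time, the measured TCP pose, the force and the opening at its end, in the units of the state.
- r.get_state(): the state, without advancing time (a new reading comes with each control period).
- r.read_camera(name): name is "scene" or "top" or "wrist"; returns a dict with "image" (400x640x3 uint8, red, green, blue), "vertical_fov" (degrees; the focal length in pixels is half the picture's height over the tangent of half this angle, whatever the lens; pixels are square), "cx", "cy" (the principal point, pixels), "world_from_camera" (4x4, takes a point from camera to world coordinates); the wrist camera has in their place "T_tool_cam" (4x4, takes a point from camera to tool coordinates, whose origin is the TCP and whose axes are the tool frame's). Camera axes: x right, y down, z forward; pixel columns grow to the right and rows downward; lengths in m; the calibration is good to about 2 mm. A picture is of the moment at which its call begins: read the wrist's pose just before it. There is no depth.
- r.hand_in(): hands the job in, once; it reports no verdict.
The state is a dict: "clock": time; "qpos": joint angles; "joint_vel": joint speeds; "joint_efforts": joint torques, N m; "ee_pos": TCP position; "tcp_rot": TCP orientation; "contact_force": force on the tool from outside, world axes, zero at the start; "torque": the same for the moment, N m; "gripper_width": opening from 0.0 (shut) to 1.0 (fully open).
Only numpy, scipy, OpenCV 4.12 (cv2) and the standard library are available. Lean on these libraries where they do the work, as an engineer would, in place of code of your own. Each camera call takes 0.05 s, during which the arm holds its last target. There are 200 camera calls.

## Working session

There is one attempt and no reset: what is moved stays moved. The work goes in short steps, Python scripts to look and compute and a tool call to move; the robot and the scene stay as the last step left them, time stands still between calls to the robot, and variables do not carry over. Pictures are saved under pics/ and viewed, about 8 in all and at most 12, crops included, and the job is handed in when it is done.

Besides the shell and the picture viewer there is one more tool, called after ">>>" by a JSON object that holds its "fn" and its "kwargs", one argument or row to a line. move_arm: Moves the arm, as the interface text tells. Its arguments: {"type":"object","properties":{"series":{"type":"array","items":{"type":"array","items":{"type":"number"}}},"claw":{"type":"number"}},"required":["series"]}

```bash
mkdir -p pics
python3 - <<'E'
from bench import r
import cv2,numpy as np
np.set_printoptions(precision=4,suppress=True)
s=r.get_state();print(s, r.finger_overhang)
for n in["scene","top","wrist"]:
    c=r.read_camera(n);cv2.imwrite(f"pics/{n}0.png",c["image"][:,:,::-1])
    print(n,c["vertical_fov"],c["cx"],c["cy"],c.get("world_from_camera",c.get("T_tool_cam")))
E
```

```text
{'clock': 0.0, 'qpos': array([-1.3621,  0.1591,  1.5983,  0.    ,  1.3862, -0.2101]), 'joint_vel': array([ 0.0001,  0.0004, -0.0003,  0.0012, -0.0009, -0.0003]), 'joint_efforts': array([ -0.0009, -39.6008, -33.1424,  -0.0004,   0.0085,  -0.    ]), 'ee_pos': array([ 0.2337, -0.5247,  0.2413]), 'tcp_rot': array([ 0.8968,  1.3801, -0.8944]), 'contact_force': array([-0.5864, -0.1322,  0.1275]), 'torque': array([-0.0211,  0.0118,  0.0659]), 'gripper_width': 0.999115963378591} 0.011
scene 51.77788502773769 324.12010867201343 203.5185116081259 [[-0.8619  0.3513 -0.3657  0.9794]
 [ 0.5066  0.6269 -0.5919  0.6058]
 [ 0.0213 -0.6954 -0.7183  0.8638]
 [ 0.      0.      0.      1.    ]]
top 52.50715189461317 321.8568198257178 205.0863515922145 [[-0.0074 -0.9811  0.1932  0.3777]
 [-0.9999  0.0093  0.0089 -0.0318]
 [-0.0105 -0.1932 -0.9811  1.1874]
 [ 0.      0.      0.      1.    ]]
wrist 68.38831616651338 321.0712771251996 195.55694010328654 [[-0.0002 -0.2836  0.9589 -0.1308]
 [ 0.     -0.9589 -0.2836  0.0724]
 [ 1.     -0.      0.0002 -0.0007]
 [ 0.      0.      0.      1.    ]]
```

View pics/scene0.png

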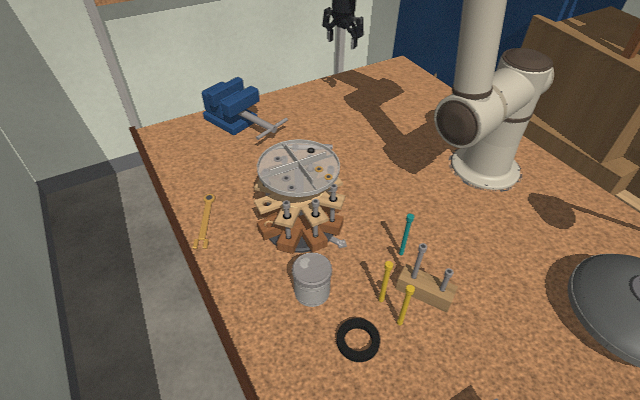

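View pics/top0.png

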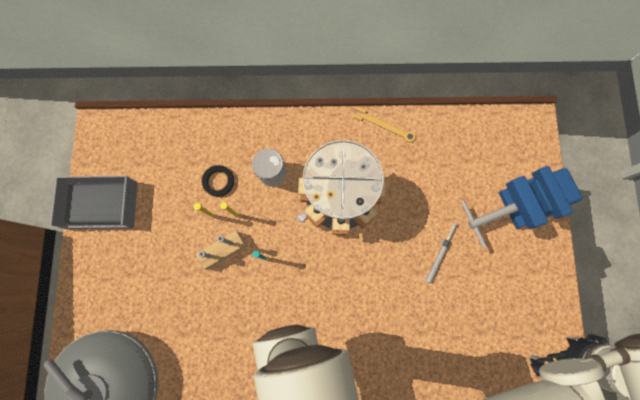

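Scene view: the stand is at about (298,190), the empty place seems to be at about (268,205) and the pointer tip at (343,243).
Candidates for the long bolt:
- grey, tall: (422,247)
- grey, short: (448,272)
- turquoise: (410,217)
- yellow: (388,265) and (408,290)

By the description it is the grey tall one at (422,247). Next I'll check it in close crops.

Run:
```python
import cv2,numpy as np
a=cv2.imread("pics/scene0.png")[130:330,240:480]
cv2.imwrite("pics/c1.png",cv2.resize(a[:,:],None,fx=3.3,fy=3,interpolation=cv2.INTER_CUBIC)[:600,:800])
b=cv2.imread("pics/top0.png")[130:280,190:390]
cv2.imwrite("pics/c2.png",cv2.resize(b,None,fx=4,fy=4,interpolation=cv2.INTER_CUBIC))
```

```text
(no output)
```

View pics/c1.png

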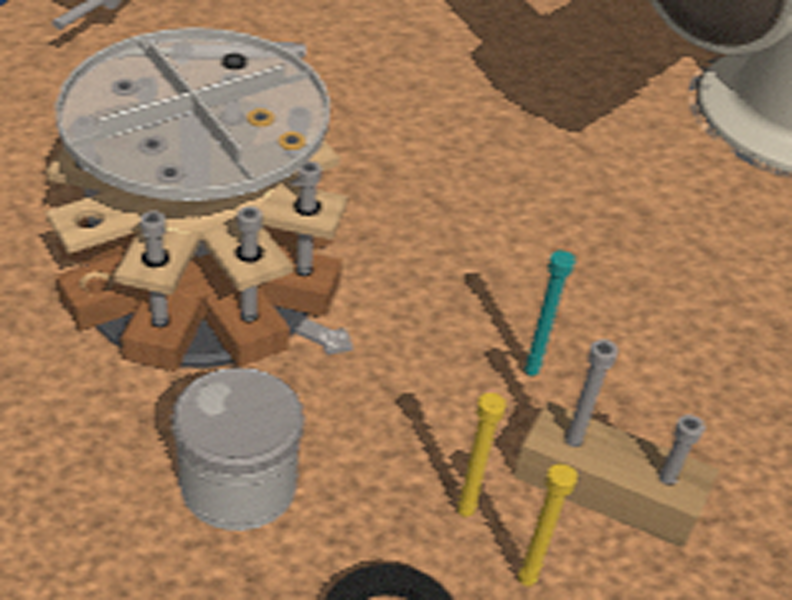

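View pics/c2.png

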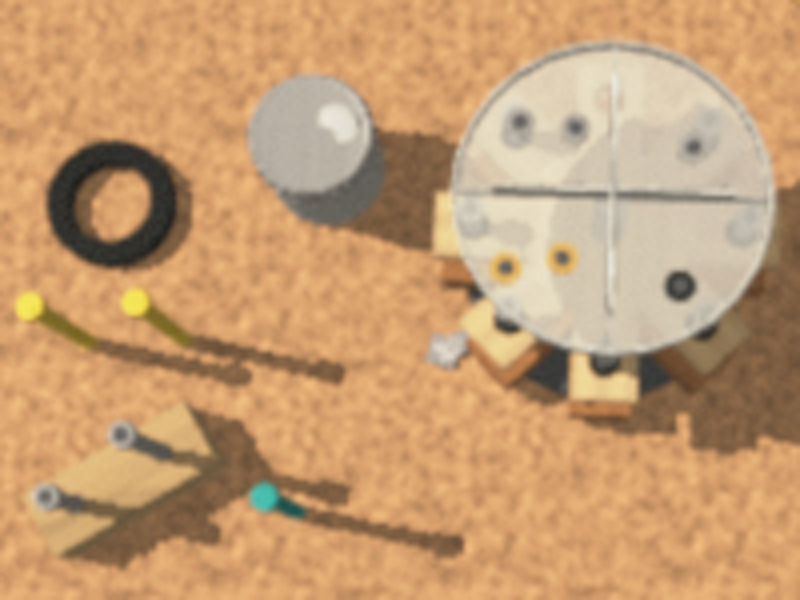

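```bash
cat > h.py <<'E'
from bench import r
import cv2,numpy as np
from scipy.spatial.transform import Rotation as R
np.set_printoptions(precision=4,suppress=True)
def tw():
    s=r.get_state();T=np.eye(4);T[:3,:3]=R.from_rotvec(s["tcp_rot"]).as_matrix();T[:3,3]=s["ee_pos"];return T
def cam(n,save=None):
    T=tw();c=r.read_camera(n)
    c["W"]=c["world_from_camera"] if n!="wrist" else T@c["T_tool_cam"]
    if save: cv2.imwrite("pics/"+save,c["image"][:,:,::-1]); np.savez("pics/"+save[:-4],W=c["W"],k=[200/np.tan(np.radians(c["vertical_fov"]/2)),c["cx"],c["cy"]])
    return c
def ld(name): d=np.load("pics/"+name+".npz"); return d["W"],d["k"]
def ray(C,p):
    W,k=C; d=W[:3,:3]@np.array([(p[0]-k[1])/k[0],(p[1]-k[2])/k[0],1]); return W[:3,3],d/np.linalg.norm(d)
def tri(*cp):
    A=np.zeros((3,3));b=np.zeros(3);L=[ray(*x) for x in cp]
    for o,d in L: P=np.eye(3)-np.outer(d,d);A+=P;b+=P@o
    x=np.linalg.solve(A,b);return x,[1e3*np.linalg.norm((np.eye(3)-np.outer(d,d))@(x-o)) for o,d in L]
def atz(C,p,z): o,d=ray(C,p); return o+d*(z-o[2])/d[2]
def proj(C,X):
    W,k=C;q=W[:3,:3].T@(np.asarray(X)-W[:3,3]);return np.array([k[0]*q[0]/q[2]+k[1],k[0]*q[1]/q[2]+k[2]])
E
python3 - <<'E'
from h import *
S=cam("scene","s1.png");T=cam("top","t1.png")
S=ld("s1");T=ld("t1")
def c1(u,v):return(240+u/3.3,130+v/3)
def c2(u,v):return(190+u/4,130+v/4)
for n,a,b in[("long head",(602,350),(122,434)),("short head",(690,427),(45,496)),("pointer tip",(350,343),(432,360)),("traycentre",(193,99),(613,191)),("spokeA",(253,175),(611,310)),
 ("turq",(562,262),(264,496)),("can",(243,400),(312,135))]:
    print(n,tri((S,c1(*a)),(T,c2(*b))))
print("empty@128",atz(S,c1(90,221),.128))
print("hole bolt long @.045",atz(S,c1(577,440),.045))
print("ptr top@6",atz(T,c2(432,358),.006),atz(T,c2(447,350),.006),atz(S,c1(350,343),.006))
print("can@100",atz(T,c2(312,135),.1),"ring",atz(T,c2(112,203),.018), "tray edge x",[atz(T,c2(*p),.215)[:2] for p in[(453,190),(775,200),(613,42),(610,354)]])
for p in[(530,376),(468,515),(527,582)]: print("feet",atz(S,c1(*p),0))
print("thermo",atz(T,(453,228),.02),atz(T,(430,281),.02))
E
```

```text
long head (array([0.4962, 0.2387, 0.1528]), [np.float64(0.5063164937379655), np.float64(0.506316493737952)])
short head (array([0.4604, 0.3004, 0.1071]), [np.float64(0.6985974414157309), np.float64(0.6985974414155932)])
pointer tip (array([ 0.5661,  0.0512, -0.001 ]), [np.float64(1.7268118963137007), np.float64(1.7268118963138004)])
traycentre (array([ 0.6361, -0.0756,  0.2172]), [np.float64(1.2854000355396804), np.float64(1.2854000355396527)])
spokeA (array([ 0.5828, -0.078 ,  0.1055]), [np.float64(0.9952640967523221), np.float64(0.9952640967524403)])
turq (array([0.4563, 0.149 , 0.1408]), [np.float64(1.1451941126020515), np.float64(1.1451941126020455)])
can (array([0.7088, 0.128 , 0.1033]), [np.float64(1.4509117516709797), np.float64(1.4509117516709606)])
empty@128 [ 0.7278 -0.069   0.128 ]
hole bolt long @.045 [0.497  0.2447 0.045 ]
ptr top@6 [0.5677 0.0496 0.006 ] [0.5736 0.0386 0.006 ] [0.5682 0.057  0.006 ]
can@100 [0.711  0.1276 0.1   ] ring [0.685 0.288 0.018] tray edge x [array([0.6394, 0.0226]), array([ 0.6309, -0.1764]), array([ 0.7347, -0.0782]), array([ 0.5356, -0.0729])]
feet [0.4606 0.1542 0.    ]
feet [0.5845 0.2413 0.    ]
feet [0.583  0.3086 0.    ]
thermo [ 0.5365 -0.4     0.02  ] [ 0.3864 -0.3248  0.02  ]
```

Crop 1 shows the grey long bolt in the block with its head at (602,350), clearly taller than the grey short one at (690,427). The empty hole is at (90,221) and the pointer tip at (350,343). Crop 2 shows the tray centre at (613,193) with spokes nearly along world x and y, and the long head at (122,434). The stand axis is about (0.636,-0.076), the pointer azimuth about 118° and the empty place about 0°, so it needs about +118°.

```bash
cat >> h.py <<'E'
def rows(Tt,T0=None,mm=50,deg=8):
    "rows in tool axes from T0 to Tt, straight line, even turn"
    T0=tw() if T0 is None else T0; D=np.linalg.inv(T0)@Tt; rv=R.from_matrix(D[:3,:3]).as_rotvec()
    n=max(1,int(np.ceil(max(1e3*np.linalg.norm(D[:3,3])/mm,np.degrees(np.linalg.norm(rv))/deg))))
    out=[]
    dR=R.from_rotvec(rv/n).as_matrix(); T=T0.copy(); st=(Tt[:3,3]-T0[:3,3])/n
    for i in range(n):
        out.append([round(float(v),2) for v in 100*T[:3,:3].T@st]+[round(float(v),3) for v in rv/n]); T=T.copy();T[:3,:3]=T[:3,:3]@dR;T[:3,3]+=st
    return out
def pose(p,Rm): T=np.eye(4);T[:3,3]=p;T[:3,:3]=Rm;return T
E
python3 - <<'E'
from h import *
T=tw();print(T)
for p in [[.62,-.17,.32]]:
    for x in rows(pose(p,T[:3,:3])):print(x)
E
```

```text
[[-0.0002  0.9136  0.4067  0.2338]
 [ 0.0009  0.4067 -0.9136 -0.525 ]
 [-1.      0.0002 -0.0009  0.2418]
 [ 0.      0.      0.      1.    ]]
[-0.71, 4.52, -1.52, -0.0, 0.0, -0.0]
[-0.71, 4.52, -1.52, -0.0, 0.0, -0.0]
[-0.71, 4.52, -1.52, -0.0, 0.0, -0.0]
[-0.71, 4.52, -1.52, -0.0, 0.0, -0.0]
[-0.71, 4.52, -1.52, -0.0, 0.0, -0.0]
[-0.71, 4.52, -1.52, -0.0, 0.0, -0.0]
[-0.71, 4.52, -1.52, -0.0, 0.0, -0.0]
[-0.71, 4.52, -1.52, -0.0, 0.0, -0.0]
[-0.71, 4.52, -1.52, -0.0, 0.0, -0.0]
[-0.71, 4.52, -1.52, -0.0, 0.0, -0.0]
[-0.71, 4.52, -1.52, -0.0, 0.0, -0.0]
```

>>> {"fn": "move_arm", "kwargs": {
  "series": [
    [-0.7, 4.5, -1.5, 0, 0, 0],
    [-0.7, 4.5, -1.5, 0, 0, 0],
    [-0.7, 4.5, -1.5, 0, 0, 0],
    [-0.7, 4.5, -1.5, 0, 0, 0],
    [-0.7, 4.5, -1.5, 0, 0, 0]
  ],
  "claw": -1
}}

```text
clock: 0.88
ee_pos: [0.4114, -0.3624, 0.2765]
tcp_rot: [0.902, 1.379, -0.9]
contact_force: [-0.1, -0.3, 0.2]
gripper_width: 0.001
```

>>> {"fn": "move_arm", "kwargs": {
  "series": [
    [-0.7, 4.5, -1.5, 0, 0, 0],
    [-0.7, 4.5, -1.5, 0, 0, 0],
    [-0.7, 4.5, -1.5, 0, 0, 0],
    [-0.7, 4.5, -1.5, 0, 0, 0],
    [-0.7, 4.5, -1.5, 0, 0, 0]
  ]
}}

```text
clock: 1.5
ee_pos: [0.5926, -0.1974, 0.3125]
tcp_rot: [0.902, 1.378, -0.9]
contact_force: [0.1, -1.0, -0.8]
gripper_width: 0.0
```

>>> {"fn": "move_arm", "kwargs": {
  "series": [
    [-0.7, 4.5, -1.5, 0, 0, 0],
    [0, 0, 0, 0, 0, 0]
  ]
}}

```text
clock: 1.75
ee_pos: [0.6306, -0.1619, 0.3196]
tcp_rot: [0.899, 1.379, -0.896]
contact_force: [-0.5, -0.2, 0.7]
gripper_width: 0.005
```

Run:
```python
from h import *
print(tw()[:3,3],r.get_state()["qpos"]);cam("wrist","w1.png")
```

```text
[ 0.6306 -0.1619  0.3196] [-0.4374  0.3201  1.2552  0.002   1.5676  0.7175]
```

View pics/w1.png

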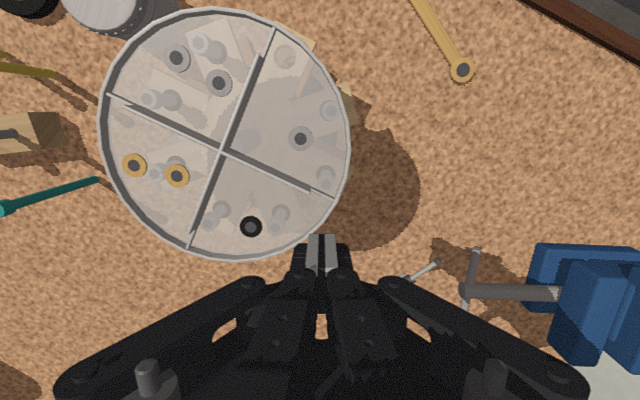

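The wrist view shows the tray through translucent floor: centre (225,150), spoke ends at (275,30), (335,197), (188,247) and (107,95). The empty place shows no head under the spoke at (285,55), and the fingertips are at (320,240).

Run:
```python
from h import *
C=ld("w1")
c=atz(C,(225,150),.23);print("centre",c)
for p in[(275,30),(335,197),(188,247),(107,95)]:
    e=atz(C,p,.219);d=(e-c)[:2];print(p,e,np.linalg.norm(d),np.degrees(np.arctan2(d[1],d[0])))
print("hole",atz(C,(285,55),.128))
# rim fit: bright rim points by eye
P=np.array([atz(C,p,.218)[:2] for p in[(98,122),(350,150),(215,8),(228,258),(150,27),(320,60),(120,200),(315,230)]])
A=np.c_[2*P,np.ones(len(P))];x=np.linalg.lstsq(A,(P**2).sum(1),rcond=None)[0];print("rim centre",x[:2],np.sqrt(x[2]+x[0]**2+x[1]**2))
T=tw();print("tips",[ (p,atz(C,p,T[2,3]-.011)) for p in [(308,240),(335,240),(320,275)]])
```

```text
centre [ 0.6404 -0.0782  0.23  ]
(275, 30) [ 0.7319 -0.0808  0.219 ] 0.09160717790636867 -1.6275539645556196
(335, 197) [ 0.6375 -0.1705  0.219 ] 0.09231113717147267 -91.80288391921665
(188, 247) [ 0.5449 -0.0729  0.219 ] 0.09561799275471838 176.84095896376115
(107, 95) [0.6409 0.0181 0.219 ] 0.09634927803602461 89.6845790866875
hole [ 0.729  -0.0778  0.128 ]
rim centre [ 0.638 -0.075] 0.09797548693198363
tips [((308, 240), array([ 0.633 , -0.1526,  0.3083])), ((335, 240), array([ 0.6388, -0.1656,  0.3083])), ((320, 275), array([ 0.6164, -0.1668,  0.3083]))]
```

Run:
```python
from h import *
T=tw();Rm=T[:3,:3];c=np.array([.638,-.0755])
def go(pts,mm=50):
    global T
    for p in pts:
        n=pose(p,Rm)
        for x in rows(n,T,mm):print([round(v,1) for v in x[:3]]+[0,0,0])
        T=n
go([[.617,-.137,.319],[.617,-.137,.2275]]);print('arc')
go([[*(c+.062*np.array([np.cos(a),np.sin(a)])),.2275] for a in np.radians(np.r_[-101:-1:12,-1,5])])
```

```text
[0.0, -0.1, -2.9, 0, 0, 0]
[4.6, 0.0, 0.0, 0, 0, 0]
[4.6, 0.0, 0.0, 0, 0, 0]
arc
[-0.0, 0.9, 0.3, 0, 0, 0]
[-0.0, 1.1, 0.6, 0, 0, 0]
[-0.0, 1.2, 0.4, 0, 0, 0]
[-0.0, 1.3, 0.1, 0, 0, 0]
[-0.0, 1.3, -0.2, 0, 0, 0]
[0.0, 1.2, -0.4, 0, 0, 0]
[0.0, 1.1, -0.7, 0, 0, 0]
[0.0, 0.9, -0.9, 0, 0, 0]
[0.0, 0.7, -1.1, 0, 0, 0]
[0.0, 0.2, -0.4, 0, 0, 0]
[0.0, 0.2, -0.6, 0, 0, 0]
```

>>> {"fn": "move_arm", "kwargs": {
  "series": [
    [0, -0.1, -2.9, 0, 0, 0],
    [4.5, 0, 0, 0, 0, 0],
    [4.0, 0, 0, 0, 0, 0],
    [0, 0, 0, 0, 0, 0]
  ]
}}

```text
clock: 2.3
ee_pos: [0.6136, -0.1403, 0.2322]
tcp_rot: [0.902, 1.378, -0.904]
contact_force: [0.4, 0.0, -1.2]
gripper_width: 0.001
```

Run:
```python
from h import *
print(tw(),r.get_state()["contact_force"])
```

```text
[[-0.003   0.9174  0.398   0.6136]
 [ 0.0003  0.398  -0.9174 -0.1403]
 [-1.     -0.0026 -0.0015  0.2322]
 [ 0.      0.      0.      1.    ]] [ 0.3998  0.0154 -1.2021]
```

>>> {"fn": "move_arm", "kwargs": {
  "series": [
    [0.5, 0.9, 0.3, 0, 0, 0],
    [0, 1.1, 0.6, 0, 0, 0],
    [0, 1.2, 0.4, 0, 0, 0],
    [0, 1.3, 0.1, 0, 0, 0],
    [0, 1.3, -0.2, 0, 0, 0]
  ]
}}

```text
clock: 2.92
ee_pos: [0.6687, -0.1314, 0.2315]
tcp_rot: [0.9, 1.388, -0.916]
contact_force: [-7.3, -0.8, -1.7]
gripper_width: -0.001
```

>>> {"fn": "move_arm", "kwargs": {
  "series": [
    [0, 1.2, -0.4, 0, 0, 0],
    [0, 1.1, -0.7, 0, 0, 0],
    [0, 0.9, -0.9, 0, 0, 0],
    [0, 0, 0, 0, 0, 0]
  ]
}}

```text
clock: 3.42
ee_pos: [0.6908, -0.1049, 0.2352]
tcp_rot: [0.896, 1.386, -0.925]
contact_force: [0.2, -0.3, 0.4]
gripper_width: -0.0
```

Run:
```python
from h import *
T=tw();d=T[:2,3]-[.638,-.0755];print(T,np.linalg.norm(d),np.degrees(np.arctan2(d[1],d[0])),r.get_state()["contact_force"])
```

```text
[[-0.0204  0.9202  0.3909  0.6908]
 [-0.0075  0.3908 -0.9204 -0.1049]
 [-0.9998 -0.0217 -0.001   0.2352]
 [ 0.      0.      0.      1.    ]] 0.06039301092827962 -29.086375723946464 [ 0.1601 -0.3189  0.3959]
```

Run:
```python
from h import *
T=tw();c=np.array([.638,-.0755])
R0=R.from_matrix(T[:3,:3]);Rd=np.column_stack([[0,0,-1],[.92,.39,0],[.39,-.92,0]])
T1=T
for a in np.radians([-20,-10,0,8,14]):
    n=pose([*(c+.061*np.array([np.cos(a),np.sin(a)])),.228],Rd)
    for x in rows(n,T1):print(x)
    T1=n
```

```text
[0.71, 0.77, -0.6, 0.001, -0.001, 0.022]
[0.0, 0.65, -0.84, -0.0, 0.0, 0.0]
[0.0, 0.5, -0.94, -0.0, 0.0, 0.0]
[0.0, 0.28, -0.8, -0.0, 0.0, 0.0]
[0.0, 0.13, -0.62, -0.0, 0.0, 0.0]
```

>>> {"fn": "move_arm", "kwargs": {
  "series": [
    [0.7, 0.8, -0.6, 0, 0, 0.022],
    [0.1, 0.6, -0.8, 0, 0, 0],
    [0.1, 0.5, -0.9, 0, 0, 0],
    [0, 0.3, -0.8, 0, 0, 0],
    [0, 0.1, -0.6, 0, 0, 0]
  ]
}}

```text
clock: 4.05
ee_pos: [0.6982, -0.0699, 0.235]
tcp_rot: [0.906, 1.358, -0.917]
contact_force: [-0.4, -4.6, -1.0]
gripper_width: -0.0
```

>>> {"fn": "move_arm", "kwargs": {
  "series": [
    [0, 0, 0, 0, 0, 0]
  ]
}}

```text
clock: 4.18
ee_pos: [0.6984, -0.069, 0.2351]
tcp_rot: [0.907, 1.358, -0.915]
contact_force: [0.7, 0.1, -0.7]
gripper_width: 0.0
```

Run:
```python
from h import *
T=tw();d=T[:2,3]-[.638,-.0755];print(T,np.linalg.norm(d),np.degrees(np.arctan2(d[1],d[0])),r.get_state()["contact_force"],r.get_state()["qpos"])
cam("wrist","w2.png");cam("top","t2.png");cam("scene","s2.png")
a=cv2.imread("pics/w2.png");b=cv2.imread("pics/t2.png")[120:240,270:400]
s=cv2.imread("pics/s2.png")[120:270,230:380]
o=np.zeros((600,800,3),np.uint8);o[:281,:450]=cv2.resize(a,(450,281));o[281:,:345]=cv2.resize(b,(345,319));o[:520,450:]=cv2.resize(s,(520,520))[:,:350];cv2.imwrite("pics/m2.png",o)
```

```text
[[ 0.0078  0.9226  0.3858  0.6984]
 [-0.0111  0.3858 -0.9225 -0.069 ]
 [-0.9999  0.003   0.0132  0.2351]
 [ 0.      0.      0.      1.    ]] 0.060738946590959464 6.174163338413098 [ 0.7493  0.1087 -0.6553] [-0.2665  0.4834  1.2084 -0.0087  1.4393  0.9093]
```

View pics/w2.png

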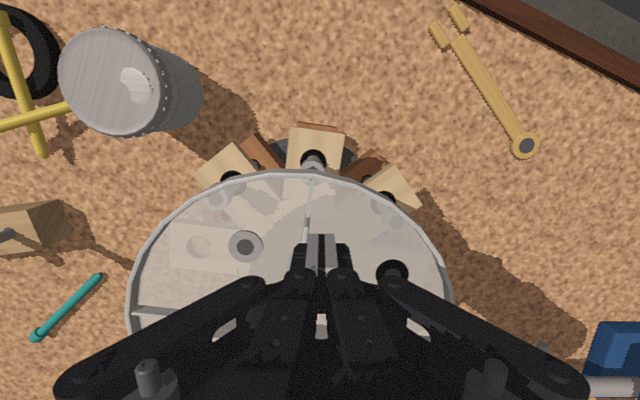

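In the wrist view the pushed spoke runs to (308,182) beside the fingers, and the empty hole shows through the tray at (200,245).

Run:
```python
from h import *
C=ld("w2");c=np.array([.638,-.0755])
ang=lambda p:np.degrees(np.arctan2(*(p[:2]-c)[::-1]))
for p,z in[((200,245),.128),((310,180),.219),((313,160),.173),((309,190),.219)]: e=atz(C,p,z);print(e,ang(e),np.linalg.norm(e[:2]-c))
```

```text
[0.6182 0.0123 0.128 ] 102.71614207197672 0.09000810675898956
[ 0.7304 -0.0489  0.219 ] 16.03048308798738 0.09617717507636302
[ 0.7333 -0.0488  0.173 ] 15.655587976706054 0.09896145869260603
[ 0.7253 -0.0505  0.219 ] 16.001189211973415 0.09083601259650975
```

>>> {"fn": "move_arm", "kwargs": {
  "series": [
    [0.3, 0.2, -0.6, 0, 0, 0],
    [0.1, 0.1, -0.5, 0, 0, 0],
    [0, 0, 0, 0, 0, 0],
    [-3.5, 0, 0.3, 0, 0, 0],
    [-3.5, 0, 0.3, 0, 0, 0]
  ]
}}

```text
clock: 4.95
ee_pos: [0.6976, -0.0634, 0.3007]
tcp_rot: [0.905, 1.361, -0.919]
contact_force: [-0.1, 0.5, 1.1]
gripper_width: -0.001
```

>>> {"fn": "move_arm", "kwargs": {
  "series": [
    [-0.5, -5, -4.5, 0, 0, 0],
    [0, -5, -4.5, 0, 0, 0],
    [0, -5, -4.5, 0, 0, 0],
    [0, 0, 0, 0, 0, 0]
  ]
}}

```text
clock: 5.45
ee_pos: [0.5156, 0.003, 0.3014]
tcp_rot: [0.909, 1.364, -0.914]
contact_force: [-0.3, -1.0, -0.3]
gripper_width: 0.0
```

Run:
```python
from h import *
print(tw(),r.get_state()["qpos"])
cam("wrist","w3.png");cam("top","t3.png");cam("scene","s3.png")
cv2.imwrite("pics/w3c.png",cv2.resize(cv2.imread("pics/w3.png")[0:320],None,fx=1.25,fy=1.25,interpolation=cv2.INTER_CUBIC))
```

```text
[[ 0.0043  0.9225  0.3859  0.5156]
 [-0.0066  0.386  -0.9225  0.003 ]
 [-1.      0.0014  0.0077  0.3014]
 [ 0.      0.      0.      1.    ]] [-0.2257 -0.0353  1.6835 -0.0055  1.4878  0.9493]
```

View pics/w3c.png

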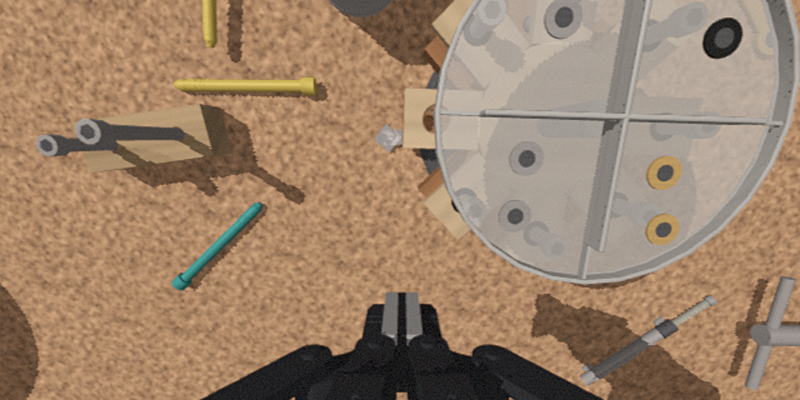

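The picture is a 1.25× crop. The place's lug and hole are at (430,117), its spoke runs to (443,113), the tray centre is at (625,117) and the pointer head at (390,137). The long bolt's head is at (88,132) and the short one's at (48,145). I'll enlarge the two areas.

Run:
```python
from h import *
a=cv2.imread("pics/w3.png");cu=cv2.INTER_CUBIC
o=np.zeros((600,800,3),np.uint8)
o[:,:400]=cv2.resize(a[60:135,295:345],(400,600),interpolation=cu)
o[:280,400:]=cv2.resize(a[85:155,20:120],(400,280),interpolation=cu)
s=cv2.imread("pics/s3.png");o[280:,400:]=cv2.resize(s[180:260,270:370],(400,320),interpolation=cu)
cv2.imwrite("pics/w3e.png",o)
```

```text
(no output)
```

View pics/w3e.png

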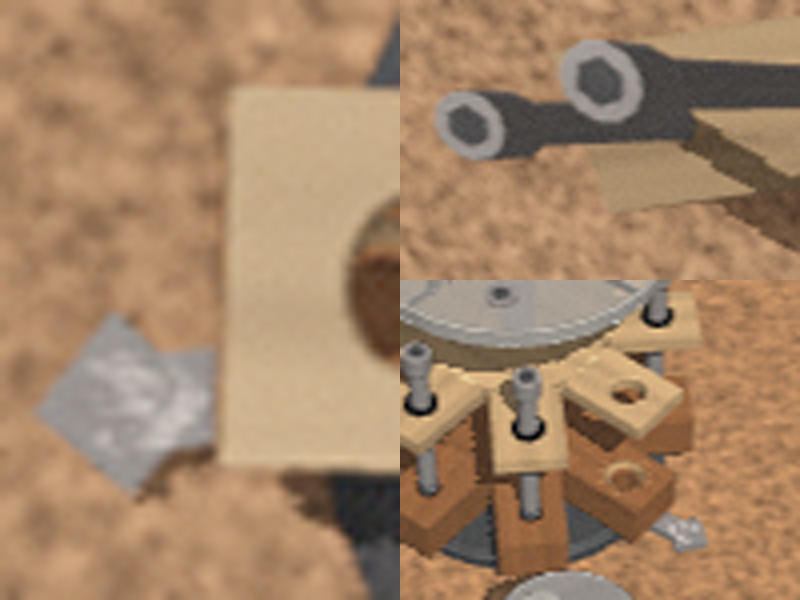

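Run:
```python
from h import *
C=ld("w3");S=ld("s3");c=np.array([.638,-.0755])
ang=lambda p:np.degrees(np.arctan2(*(p[:2]-c)[::-1]))
pr=lambda n,e:print(n,e,"ang %.1f r %.4f"%(ang(e),np.linalg.norm(e[:2]-c)))
pr("centre w",atz(C,(625/1.25,117/1.25),.23))
pr("tip w z6",atz(C,(299.6,111.25),.006));pr("stem w",atz(C,(321.5,109.75),.006));pr("tip s z6",atz(S,(346.5,246.5),.006))
pr("lugmid",atz(C,(323.25,94.6),.128));pr("hole w",atz(C,(350.1,95.4),.128));pr("hole s",atz(S,(327.5,208),.128));pr("bore s",atz(S,(327,228.75),.048))
print(tri((C,(299.6,111.25)),(S,(346.5,246.5))),tri((C,(350.1,95.4)),(S,(327.5,208))))
print("spoke end",atz(C,(443/1.25,113/1.25),.219))
T=ld("t1")
print("long",tri((C,(70.5,105.5)),(S,(422.4,246.7))),tri((C,(70.5,105.5)),(T,(220.5,238.5))),tri((C,(70.5,105.5)),(S,(422.4,246.7)),(T,(220.5,238.5))))
print("long@160",atz(C,(70.5,105.5),.16),"short@115",atz(C,(37.5,116.25),.115))
```

```text
centre w [ 0.6362 -0.0732  0.23  ] ang 127.9 r 0.0029
tip w z6 [0.5685 0.0556 0.006 ] ang 117.9 r 0.1484
stem w [0.5822 0.0283 0.006 ] ang 118.3 r 0.1179
tip s z6 [0.5711 0.0636 0.006 ] ang 115.7 r 0.1544
lugmid [0.5958 0.0334 0.128 ] ang 111.2 r 0.1168
hole w [0.6053 0.0088 0.128 ] ang 111.2 r 0.0905
hole s [0.6053 0.0167 0.128 ] ang 109.5 r 0.0978
bore s [0.6038 0.0159 0.048 ] ang 110.5 r 0.0976
(array([ 0.5673,  0.0568, -0.0039]), [np.float64(1.1082130418714962), np.float64(1.108213041871359)]) (array([0.6039, 0.0099, 0.1217]), [np.float64(2.448855515041458), np.float64(2.448855515041377)])
spoke end [0.6023 0.0145 0.219 ]
long (array([0.4976, 0.2396, 0.154 ]), [np.float64(0.7154926197625152), np.float64(0.7154926197623126)]) (array([0.4974, 0.2389, 0.1532]), [np.float64(1.0716586493460278), np.float64(1.0716586493460651)]) (array([0.4971, 0.2391, 0.1533]), [np.float64(1.2065737493189521), np.float64(0.7039218887935282), np.float64(1.0515282153561991)])
long@160 [0.5001 0.2347 0.16  ] short@115 [0.4628 0.2977 0.115 ]
```

>>> {"fn": "move_arm", "kwargs": {
  "series": [
    [0, 5, 4.5, 0, 0, 0],
    [0, 5, 4.5, 0, 0, 0],
    [0, 4.9, 4.8, 0, 0, 0],
    [3, 0, 0, 0, 0, 0],
    [3, 0, 0, 0, 0, 0]
  ]
}}

```text
clock: 6.22
ee_pos: [0.7091, -0.0693, 0.2434]
tcp_rot: [0.915, 1.348, -0.91]
contact_force: [0.2, -0.7, -0.4]
gripper_width: 0.001
```

>>> {"fn": "move_arm", "kwargs": {
  "series": [
    [0, 0, 0, 0, 0, 0]
  ]
}}

```text
clock: 6.35
ee_pos: [0.7091, -0.0697, 0.2391]
tcp_rot: [0.915, 1.354, -0.913]
contact_force: [-1.0, -0.8, 0.4]
gripper_width: 0.002
```

Run:
```python
from h import *
T=tw();c=np.array([.637,-.075]);d=T[:2,3]-c;print(T,np.degrees(np.arctan2(d[1],d[0])),np.linalg.norm(d))
a=np.radians(19.4);n=pose([*(c+.0607*np.array([np.cos(a),np.sin(a)])),.228],T[:3,:3])
for x in rows(n,T,8):print(x)
```

```text
[[ 0.0134  0.9242  0.3816  0.7091]
 [-0.007   0.3817 -0.9243 -0.0697]
 [-0.9999  0.0097  0.0116  0.2391]
 [ 0.      0.      0.      1.    ]] 4.206236176700209 0.07228847019292302
[0.36, -0.27, -0.65, 0.0, -0.0, 0.0]
[0.36, -0.27, -0.65, 0.0, -0.0, 0.0]
[0.36, -0.27, -0.65, 0.0, -0.0, 0.0]
```

>>> {"fn": "move_arm", "kwargs": {
  "series": [
    [1.1, -0.3, 0, 0, 0, 0],
    [0, -0.3, -0.6, 0, 0, 0],
    [0, -0.2, -0.6, 0, 0, 0],
    [0, 0, -0.5, 0, 0, 0],
    [0, 0, 0, 0, 0, 0]
  ]
}}

```text
clock: 6.98
ee_pos: [0.6984, -0.0589, 0.2341]
tcp_rot: [0.916, 1.339, -0.91]
contact_force: [0.4, -0.7, 0.1]
gripper_width: 0.005
```

Run:
```python
from h import *
T=tw();c=np.array([.637,-.075]);d=T[:2,3]-c;print(T,np.degrees(np.arctan2(d[1],d[0])),np.linalg.norm(d))
C=cam("wrist","w4.png");C=ld("w4")
# lug edge in wrist picture is hidden; use empty hole through tray: patch match print of predicted pixel
for a in (111,113,115,117,119):
    A=np.radians(a);print(a,proj(C,[*(c+.09*np.array([np.cos(A),np.sin(A)])),.128]),proj(C,[*(c+.0965*np.array([np.cos(A-np.pi/2),np.sin(A-np.pi/2)])),.219]))
```

```text
[[ 0.0263  0.9244  0.3805  0.6984]
 [-0.0129  0.381  -0.9245 -0.0589]
 [-0.9996  0.0194  0.0219  0.2341]
 [ 0.      0.      0.      1.    ]] 14.730494694401159 0.06345258753813687
111 [208.7429 266.6576] [309.8036 187.7168]
113 [209.0751 269.8221] [303.2518 187.71  ]
115 [209.5284 272.964 ] [296.7008 187.9252]
117 [210.1011 276.0798] [290.1627 188.3623]
119 [210.7912 279.1658] [283.6494 189.0204]
```

>>> {"fn": "move_arm", "kwargs": {
  "series": [
    [0.3, 0.1, -0.4, 0, 0, 0],
    [0, 0, -0.3, 0, 0, 0],
    [0, 0, 0, 0, 0, 0]
  ]
}}

```text
clock: 7.4
ee_pos: [0.6977, -0.0542, 0.2337]
tcp_rot: [0.914, 1.333, -0.911]
contact_force: [0.7, -2.4, 0.2]
gripper_width: 0.003
```

Run:
```python
from h import *
T=tw();c=np.array([.637,-.075]);d=T[:2,3]-c;print(T[:3,3],np.degrees(np.arctan2(d[1],d[0])),np.linalg.norm(d))
C=cam("wrist","w5.png");C=ld("w5")
for a in (111,115,118):
    A=np.radians(a);print(a,proj(C,[*(c+.0965*np.array([np.cos(A-np.pi/2),np.sin(A-np.pi/2)])),.219]))
for n in("w4","w5"):
    g=cv2.imread(f"pics/{n}.png",0);print(n,[list(map(int,g[y,270:330:2])) for y in(192,200,206)])
```

```text
[ 0.6977 -0.0542  0.2337] 18.937188844771164 0.06413597746240789
111 [318.5211 190.0181]
115 [305.43   190.2598]
118 [295.6314 191.0223]
w4 [[168, 170, 177, 183, 180, 181, 181, 185, 184, 175, 172, 126, 174, 167, 173, 181, 182, 182, 182, 181, 184, 183, 178, 166, 167, 166, 167, 166, 166, 159], [156, 159, 160, 174, 183, 182, 181, 184, 183, 182, 175, 144, 172, 184, 182, 181, 182, 179, 183, 182, 180, 182, 184, 183, 185, 183, 183, 179, 167, 160], [161, 161, 160, 164, 182, 180, 182, 181, 182, 182, 175, 159, 143, 185, 186, 187, 191, 190, 191, 190, 190, 188, 188, 185, 187, 176, 169, 167, 164, 162]]
w5 [[164, 157, 165, 182, 181, 183, 179, 173, 155, 140, 181, 179, 174, 176, 174, 172, 177, 181, 183, 183, 176, 166, 165, 164, 171, 165, 163, 164, 164, 162], [162, 162, 164, 181, 185, 181, 182, 177, 172, 145, 161, 183, 183, 182, 182, 180, 179, 179, 182, 182, 182, 182, 183, 186, 183, 181, 165, 166, 164, 159], [159, 159, 156, 176, 182, 180, 183, 182, 176, 174, 104, 186, 181, 182, 183, 182, 181, 179, 182, 181, 181, 183, 182, 183, 180, 184, 182, 181, 179, 169]]
```

>>> {"fn": "move_arm", "kwargs": {
  "series": [
    [-0.5, 0, 0.5, 0, 0, 0],
    [-3.5, 0, 0, 0, 0, 0],
    [-3, -1, 0, 0, 0, 0],
    [-0.5, -5, -4.5, 0, 0, 0],
    [0, -5, -4.5, 0, 0, 0]
  ]
}}

```text
clock: 8.07
ee_pos: [0.5679, -0.0174, 0.3036]
tcp_rot: [0.919, 1.342, -0.91]
contact_force: [0.3, 0.4, 0.5]
gripper_width: -0.001
```

>>> {"fn": "move_arm", "kwargs": {
  "series": [
    [0, -5, -4.5, 0, 0, 0],
    [0, 0, 0, 0, 0, 0]
  ]
}}

```text
clock: 8.32
ee_pos: [0.5041, 0.0065, 0.3005]
tcp_rot: [0.918, 1.348, -0.909]
contact_force: [-0.2, -0.8, 0.2]
gripper_width: -0.003
```

Run:
```python
from h import *
print(tw(),r.get_state()["qpos"])
cam("wrist","w6.png");cam("scene","s6.png")
C=ld("w6");u,v=proj(C,[.58,.03,.1]).astype(int);print(u,v)
u0,v0=max(0,u-50),max(0,v-40);print(u0,v0)
a=cv2.imread("pics/w6.png");s=cv2.imread("pics/s6.png")
o=np.zeros((600,800,3),np.uint8);cu=cv2.INTER_CUBIC
q=cv2.resize(a[v0:v0+75,u0:u0+100],None,fx=6,fy=6,interpolation=cu);o[:q.shape[0],:q.shape[1]]=q
q=cv2.resize(s[180:260,310:360],None,fx=4,fy=4,interpolation=cu);o[:q.shape[0],600:800]=q
cv2.imwrite("pics/w6e.png",o)
```

```text
[[ 0.0207  0.9242  0.3812  0.5041]
 [-0.0066  0.3814 -0.9244  0.0065]
 [-0.9998  0.0166  0.014   0.3005]
 [ 0.      0.      0.      1.    ]] [-0.2262 -0.079   1.7271 -0.0018  1.4718  0.9534]
325 105
275 65
```

View pics/w6e.png

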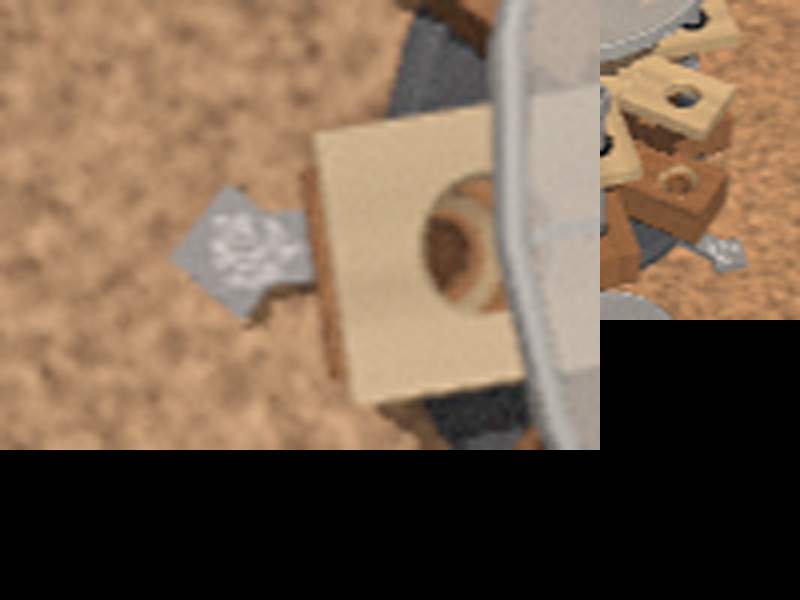

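Run:
```python
from h import *
C=ld("w6");S=ld("s6");c=np.array([.637,-.075])
ang=lambda p:np.degrees(np.arctan2(*(p[:2]-c)[::-1]))
pr=lambda n,e:print(n,e,"ang %.1f r %.4f"%(ang(e),np.linalg.norm(e[:2]-c)))
pr("tip",atz(C,(303.3,107.8),.006));pr("stem",atz(C,(326.3,106),.006))
a,b=[atz(C,(275+u/6,65+v/6),.128) for u,v in((315,133),(358,403))]
pr("lug",(a+b)/2);pr("hole",atz(C,(356.7,105.5),.128));e=(b-a)[:2];print("lug normal ang",np.degrees(np.arctan2(e[1],e[0]))-90,np.linalg.norm(e))
s=lambda u,v:(310+(u-600)/4,180+v/4)
pr("s hole",atz(S,s(683,96),.128));pr("s bore",atz(S,s(680,180),.048));pr("s tip",atz(S,s(746,267),.006))
print(tri((C,(356.7,105.5)),(S,s(683,96))))
```

```text
tip [0.5683 0.0559 0.006 ] ang 117.7 r 0.1478
stem [0.5827 0.0273 0.006 ] ang 117.9 r 0.1158
lug [0.5768 0.0237 0.128 ] ang 121.4 r 0.1156
hole [0.5905 0.002  0.128 ] ang 121.2 r 0.0899
lug normal ang -237.65486149097782 0.04360409048815757
s hole [0.5912 0.0089 0.128 ] ang 118.6 r 0.0955
s bore [0.5903 0.0087 0.048 ] ang 119.2 r 0.0958
s tip [0.5715 0.0644 0.006 ] ang 115.2 r 0.1540
(array([0.5894, 0.0026, 0.1221]), [np.float64(1.9354236712163977), np.float64(1.935423671216581)])
```

The place stands at about 121.3° against the pointer's 117.8°, so it overshot by about 3.5°. I'll push it back with the spoke at 211°, from its other side.

Run:
```python
from h import *
T=tw();Rd=np.column_stack([[0,0,-1],[.924,.382,0],[.382,-.924,0]]);c=np.array([.637,-.075])
for a,z in((230,.30),(230,.233),(223.5,.232),(219.7,.232)):
    A=np.radians(a);n=pose([*(c+.062*np.array([np.cos(A),np.sin(A)])),z],Rd);print(a)
    for x in rows(n,T,45):print(x)
    T=n
```

```text
230
[0.15, 0.85, 3.78, -0.0, 0.004, -0.005]
[0.13, 0.84, 3.78, -0.0, 0.004, -0.005]
[0.11, 0.84, 3.79, -0.0, 0.004, -0.005]
[0.09, 0.84, 3.79, -0.0, 0.004, -0.005]
230
[3.35, 0.0, 0.0, -0.0, 0.0, 0.0]
[3.35, 0.0, 0.0, -0.0, 0.0, 0.0]
223.5
[0.1, -0.29, -0.64, -0.0, 0.0, 0.0]
219.7
[0.0, -0.13, -0.39, -0.0, 0.0, 0.0]
```

>>> {"fn": "move_arm", "kwargs": {
  "series": [
    [0, 0.9, 3.8, 0, 0.004, -0.005],
    [0, 0.8, 3.8, 0, 0.004, -0.005],
    [0, 0.8, 3.8, 0, 0.004, -0.005],
    [0, 0.8, 3.6, 0, 0.004, -0.005],
    [0, 0, 0, 0, 0, 0]
  ]
}}

```text
clock: 9.05
ee_pos: [0.6066, -0.1289, 0.307]
tcp_rot: [0.92, 1.362, -0.914]
contact_force: [-0.1, 0.6, 0.2]
gripper_width: -0.003
```

>>> {"fn": "move_arm", "kwargs": {
  "series": [
    [3.3, 0, 0, 0, 0, 0],
    [3.3, 0, 0, 0, 0, 0],
    [0, 0, 0, 0, 0, 0]
  ]
}}

```text
clock: 9.43
ee_pos: [0.6104, -0.1296, 0.2405]
tcp_rot: [0.922, 1.359, -0.912]
contact_force: [-0.5, 0.6, 0.6]
gripper_width: -0.004
```

```bash
cat >> h.py <<'E'
def pol(c=(.637,-.075)):
    T=tw();d=T[:2,3]-np.array(c);print(T[:3,3],"pol %.1f r %.4f"%(np.degrees(np.arctan2(d[1],d[0]))%360,np.linalg.norm(d)),r.get_state()["contact_force"]);return T
E
python3 - <<'E'
from h import *
T=pol();print(T[:3,:3])
E
```

```text
[ 0.6104 -0.1296  0.2405] pol 244.1 r 0.0607 [-0.4548  0.5625  0.6223]
[[ 0.0106  0.9253  0.3791]
 [-0.      0.3791 -0.9253]
 [-0.9999  0.0098  0.004 ]]
```

>>> {"fn": "move_arm", "kwargs": {
  "series": [
    [0.9, -0.4, -0.5, 0, 0, 0],
    [0, -0.5, -0.7, 0, 0, 0],
    [0, -0.3, -0.6, 0, 0, 0],
    [0, 0, 0, 0, 0, 0]
  ]
}}

```text
clock: 9.93
ee_pos: [0.5936, -0.1166, 0.2358]
tcp_rot: [0.922, 1.353, -0.909]
contact_force: [-0.6, 0.8, 1.2]
gripper_width: 0.003
```

```bash
python3 -c "
from h import *
pol()"
```

```text
[ 0.5936 -0.1166  0.2358] pol 223.8 r 0.0601 [-0.5638  0.8435  1.1506]
```

>>> {"fn": "move_arm", "kwargs": {
  "series": [
    [0.4, 0, -0.3, 0, 0, 0],
    [0, 0, -0.2, 0, 0, 0],
    [0, 0, 0, 0, 0, 0]
  ]
}}

```text
clock: 10.3
ee_pos: [0.5934, -0.1135, 0.2353]
tcp_rot: [0.92, 1.344, -0.908]
contact_force: [0.3, -0.1, 0.2]
gripper_width: 0.001
```

```bash
python3 -c "
from h import *
pol()"
```

```text
[ 0.5934 -0.1135  0.2353] pol 221.5 r 0.0581 [ 0.2749 -0.1396  0.1909]
```

>>> {"fn": "move_arm", "kwargs": {
  "series": [
    [0, 0, -0.3, 0, 0, 0],
    [0, 0, 0, 0, 0, 0],
    [-0.5, 0, 0.5, 0, 0, 0],
    [-3.5, 0, 0, 0, 0, 0],
    [-3.5, -0.5, -2, 0, 0, 0]
  ]
}}

```text
clock: 10.92
ee_pos: [0.5786, -0.0986, 0.3071]
tcp_rot: [0.921, 1.353, -0.912]
contact_force: [0.7, 0.0, 1.1]
gripper_width: 0.002
```

>>> {"fn": "move_arm", "kwargs": {
  "series": [
    [0, -0.9, -4, 0, 0, 0],
    [0, -0.9, -4, 0, 0, 0],
    [0, -0.9, -3.5, 0, 0, 0],
    [0, 0, 0, 0, 0, 0]
  ]
}}

```text
clock: 11.42
ee_pos: [0.5096, 0.0007, 0.3105]
tcp_rot: [0.924, 1.348, -0.908]
contact_force: [0.0, -0.5, -0.5]
gripper_width: -0.002
```

Run:
```python
from h import *
print(tw(),r.get_state()["qpos"])
cam("wrist","w7.png");cam("scene","s7.png");cam("top","t7.png")
C=ld("w7");T=ld("t7");c=np.array([.637,-.075])
u,v=proj(C,[.58,.03,.1]).astype(int);u0,v0=max(0,u-50),max(0,v-40);print(u0,v0)
a=cv2.imread("pics/w7.png")[v0:v0+75,u0:u0+75];s=cv2.imread("pics/s7.png");t=cv2.imread("pics/t7.png")
o=np.zeros((600,800,3),np.uint8);cu=cv2.INTER_CUBIC
q=cv2.resize(a,None,fx=6,fy=6,interpolation=cu);o[:q.shape[0],:q.shape[1]]=q
o[:330,450:750]=cv2.resize(s[230:296,395:455],None,fx=5,fy=5,interpolation=cu)
o[450:600,:300]=cv2.resize(t[225:275,190:290],None,fx=3,fy=3,interpolation=cu)
o[330:600,450:750]=cv2.resize(s[190:280,310:410],None,fx=3,fy=3,interpolation=cu)
cv2.imwrite("pics/w7e.png",o)
```

```text
[[ 0.0222  0.9253  0.3786  0.5096]
 [-0.003   0.3788 -0.9255  0.0007]
 [-0.9997  0.0195  0.0112  0.3105]
 [ 0.      0.      0.      1.    ]] [-0.2376 -0.0697  1.699   0.0024  1.49    0.9446]
269 68
```

View pics/w7e.png

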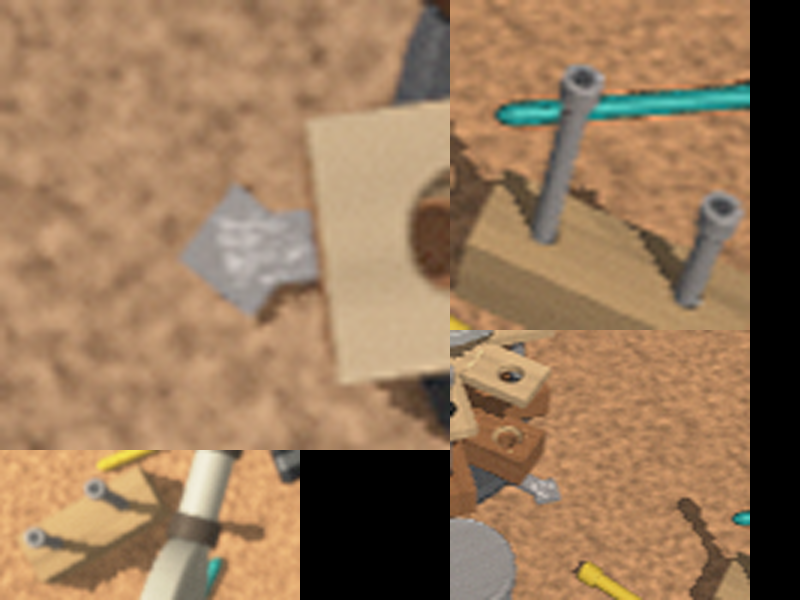

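The left part (6×, from (269,68)) shows the lug corners at (307,122) and (342,383), the pointer tip at (181,257) and its stem at (312,245), so they look nearly in line. At right is the grey long bolt, head at (583,75) and entering the block at (545,240), with the short one beside it. The turquoise and yellow look-alikes now lie flat.

Run:
```python
from h import *
C=ld("w7");S=ld("s7");T=ld("t7");c=np.array([.637,-.075])
ang=lambda p:np.degrees(np.arctan2(*(p[:2]-c)[::-1]))
pr=lambda n,e:print(n,e,"ang %.1f r %.4f"%(ang(e),np.linalg.norm(e[:2]-c)))
w=lambda u,v:(269+u/6,68+v/6)
pr("tip",atz(C,w(181,257),.006));pr("stem",atz(C,w(312,246),.006))
a,b=atz(C,w(307,122),.128),atz(C,w(342,383),.128)
pr("lug",(a+b)/2);e=(b-a)[:2];print("normal",np.degrees(np.arctan2(e[1],e[0]))+270)
pr("hole w",atz(C,w(410+67,232),.128))
s=lambda u,v:(310+(u-450)/3,190+(v-330)/3)
pr("s hole",atz(S,s(511,374),.128));pr("s bore",atz(S,s(508,436),.048));pr("s tip",atz(S,s(558,496),.006))
h=(395+133/5,230+75/5);t=(221.2,238.2)
print(tri((S,h),(T,t)),"entry",atz(S,(414,278),.045)); 
print("s@160",atz(S,h,.16),"t@160",atz(T,t,.16))
wc=ld("w3");print(tri((S,h),(T,t),(wc,(70.5,105.5))))
W2=cv2.imread("pics/w7.png").shape;print(proj(C,[.497,.239,.16]))
```

```text
tip [0.5684 0.0554 0.006 ] ang 117.8 r 0.1473
stem [0.5825 0.0276 0.006 ] ang 118.0 r 0.1161
lug [0.5794 0.0254 0.128 ] ang 119.8 r 0.1157
normal 120.30222108354673
hole w [0.5927 0.0028 0.128 ] ang 119.6 r 0.0895
s hole [0.5933 0.0103 0.128 ] ang 117.1 r 0.0958
s bore [0.5925 0.0088 0.048 ] ang 118.0 r 0.0949
s tip [0.5701 0.0597 0.006 ] ang 116.4 r 0.1504
(array([0.4968, 0.2359, 0.1559]), [np.float64(0.2925892116411661), np.float64(0.29258921164113094)]) entry [0.5012 0.2466 0.045 ]
s@160 [0.4993 0.2382 0.16  ] t@160 [0.4965 0.2346 0.16  ]
(array([0.4978, 0.2364, 0.1567]), [np.float64(0.6056992614781247), np.float64(1.2617285358756538), np.float64(1.5242183501729207)])
[ 72.2081 104.7008]
```

The rack is within about 1.8° (under 3 mm) of the pointer, which is good enough. Next I'll go to a pre-grasp of the grey long bolt, pitched 30° below horizontal.

```bash
cat >> h.py <<'E'
def orient(az,phi):
    "tool x along azimuth az, phi below horizontal, camera side (y) up (deg)"
    a,p=np.radians([az,phi]);x=np.array([np.cos(a)*np.cos(p),np.sin(a)*np.cos(p),-np.sin(p)]);z=np.array([np.sin(a),-np.cos(a),0.]);return np.column_stack([x,np.cross(z,x),z])
E
python3 - <<'E'
from h import *
O=orient(10,30);print(O);x=O[:,0];g=np.array([.499,.2355,.127])
n=pose(g+x*.008-x*.09+[0,0,.10],O);print(n[:3,3])
for q in rows(n,None,50,9.5):print(q)
E
```

```text
[[ 0.8529  0.4924  0.1736]
 [ 0.1504  0.0868 -0.9848]
 [-0.5     0.866   0.    ]]
[0.4291 0.2232 0.268 ]
[0.56, 0.11, -3.42, 0.028, -0.014, 0.146]
[0.52, -0.06, -3.43, 0.028, -0.014, 0.146]
[0.45, -0.23, -3.43, 0.028, -0.014, 0.146]
[0.35, -0.38, -3.43, 0.028, -0.014, 0.146]
[0.24, -0.52, -3.42, 0.028, -0.014, 0.146]
[0.1, -0.64, -3.41, 0.028, -0.014, 0.146]
[-0.05, -0.74, -3.39, 0.028, -0.014, 0.146]
```

>>> {"fn": "move_arm", "kwargs": {
  "series": [
    [0.5, 0.1, -3.4, 0.03, -0.014, 0.15],
    [0.5, -0.1, -3.4, 0.03, -0.014, 0.15],
    [0.4, -0.2, -3.4, 0.03, -0.014, 0.15],
    [0.3, -0.4, -3.4, 0.03, -0.014, 0.15],
    [0.2, -0.5, -3.4, 0.03, -0.014, 0.15]
  ],
  "claw": 0
}}

```text
clock: 12.2
ee_pos: [0.4592, 0.1553, 0.2837]
tcp_rot: [1.387, 0.741, -0.447]
contact_force: [-0.1, 1.1, -0.7]
gripper_width: 0.502
```

>>> {"fn": "move_arm", "kwargs": {
  "series": [
    [0.1, -0.6, -3.4, 0.03, -0.014, 0.15],
    [0, -0.7, -3.4, 0.03, -0.014, 0.15],
    [0, 0, 0, 0, 0, 0]
  ]
}}

```text
clock: 12.58
ee_pos: [0.4449, 0.1924, 0.2694]
tcp_rot: [1.475, 0.544, -0.348]
contact_force: [-0.3, -0.8, 0.1]
gripper_width: 0.502
```

Run:
```python
from h import *
s=r.get_state();print(tw(),s["qpos"],s["contact_force"],s["clock"])
cam("wrist","w8.png");C=ld("w8");print(proj(C,[.499,.2355,.16]),proj(C,[.499,.2355,.045]),proj(C,[.4628,.2977,.115]))
u,v=proj(C,[.499,.2355,.12]).astype(int)
g=cv2.imread("pics/w8.png");b=g.astype(int);m=((b.max(2)-b.min(2)<14)&(b.mean(2)>70)&(b.mean(2)<200)).astype(np.uint8)
n,l,st,ce=cv2.connectedComponentsWithStats(m);print([(st[i].tolist(),ce[i].round(1).tolist()) for i in range(1,n) if st[i,4]>150])
```

```text
[[ 0.8327  0.5377  0.1319  0.4449]
 [ 0.1057  0.0796 -0.9912  0.1924]
 [-0.5435  0.8394  0.0095  0.2694]
 [ 0.      0.      0.      1.    ]] [ 0.1933 -0.796   2.5439 -0.1443  0.4022  1.729 ] [-0.3248 -0.8115  0.0701] 12.575
[281.4903 258.6862] [290.309  305.2514] [214.1618 307.0553]
[([0, 0, 640, 238, 90454], [318.6, 78.0]), ([352, 143, 62, 78, 3550], [380.0, 180.9]), ([455, 196, 20, 24, 203], [464.5, 207.4]), ([627, 197, 13, 18, 152], [633.9, 204.2]), ([0, 231, 98, 26, 1101], [46.2, 242.8]), ([562, 234, 49, 35, 723], [585.3, 251.5]), ([250, 236, 26, 43, 492], [262.8, 256.3]), ([367, 236, 26, 44, 493], [379.3, 256.4]), ([279, 251, 14, 61, 532], [285.6, 281.6]), ([427, 272, 25, 17, 199], [436.7, 278.9]), ([596, 273, 22, 20, 233], [605.4, 282.1]), ([522, 279, 27, 20, 249], [534.1, 289.3]), ([508, 379, 51, 21, 659], [535.3, 391.8]), ([84, 380, 26, 20, 325], [96.0, 389.4])]
```

The bolt blob (279–293, 251–312) agrees with the projected position to about 1 px. Next I'll fit the kinematics from the recorded joint states, so I can check that the insertion poses are reachable.

```bash
cat > kin.py <<'E'
from h import *
from scipy.optimize import least_squares
def rx(a):return R.from_euler('x',a).as_matrix()
def ry(a):return R.from_euler('y',a).as_matrix()
def rz(a):return R.from_euler('z',a).as_matrix()
M=np.array([[0,1,0],[0,0,1],[1,0,0.]]).astype(float) # tool x->local z, y->x, z->y
def fk(q,P,s4=1,s6=1):
    d1,a1,lat,L2,L3,e,L6,o6=P
    A=rz(q[0]);B=A@ry(q[1]);C=B@ry(q[2]);W=C@rz(s4*q[3])@ry(q[4])
    p=A@np.array([a1,lat,d1])+B@[0,0,L2]+C@[e,0,L3]+W@[0,0,L6]
    return p,W@rz(s6*q[5]+o6)@M
D=[([-1.3621,.1591,1.5983,0,1.3862,-.2101],[.2337,-.5247,.2413],None),
([-.4374,.3201,1.2552,.002,1.5676,.7175],[.6306,-.1619,.3196],None),
([-.2665,.4834,1.2084,-.0087,1.4393,.9093],[.6984,-.069,.2351],[[.0078,.9226,.3858],[-.0111,.3858,-.9225],[-.9999,.003,.0132]]),
([-.2257,-.0353,1.6835,-.0055,1.4878,.9493],[.5156,.003,.3014],[[.0043,.9225,.3859],[-.0066,.386,-.9225],[-1,.0014,.0077]]),
([-.2262,-.079,1.7271,-.0018,1.4718,.9534],[.5041,.0065,.3005],[[.0207,.9242,.3812],[-.0066,.3814,-.9244],[-.9998,.0166,.014]]),
([.1933,-.796,2.5439,-.1443,.4022,1.729],[.4449,.1924,.2694],[[.8327,.5377,.1319],[.1057,.0796,-.9912],[-.5435,.8394,.0095]])]
import json,os
if os.path.exists("more.json"): D+=[tuple(x) for x in json.load(open("more.json"))]
def log():
    s=r.get_state();m=json.load(open("more.json")) if os.path.exists("more.json") else []
    m.append([s["qpos"].tolist(),s["ee_pos"].tolist(),R.from_rotvec(s["tcp_rot"]).as_matrix().tolist()]);json.dump(m,open("more.json","w"))
def fit(s4,s6):
    def f(P):
        o=[]
        for q,p,Rm in D:
            a,b=fk(q,P,s4,s6);o+=list((a-p)*10)
            if Rm is not None:o+=list((b-np.array(Rm)).ravel())
        o+=list((np.array(P)-[.3,0,.12,.4,.4,0,.2,0])[:7]*.003)
        return o
    best=min((least_squares(f,[.3,0,.12,.4,.4,0,.2,o]) for o in(0,1.57,3.14,-1.57)),key=lambda s:s.cost);return best
def model():
    b=min(((fit(a,c),a,c) for a in(1,-1) for c in(1,-1)),key=lambda t:t[0].cost);return b
lo=np.array([-2.91,-.94,.18,-1.29,.17,-3]);hi=np.array([2.91,2.29,2.7,4.43,2.64,3])
def ik(p,Rm,P,s4,s6,q0):
    f=lambda q:np.r_[(fk(q,P,s4,s6)[0]-p)*10,(fk(q,P,s4,s6)[1]-Rm).ravel()]
    b=least_squares(f,np.clip(q0,lo+.02,hi-.02),bounds=(lo,hi));return b.x,b.cost
E
python3 - <<'E'
from kin import *
log()
b,s4,s6=model();print(b.x,s4,s6,b.cost)
for q,p,Rm in D:print(1e3*(fk(q,b.x,s4,s6)[0]-p))
q0=r.get_state()["qpos"]
H=np.array([.5925,.0033]);az0=119.6
up=np.array([0,0,1.])
print("grasp",ik(np.array([.499,.2355,.127])+.008*orient(10,30)[:,0],orient(10,30),b.x,s4,s6,q0))
for be in(0,15,30):
  for phi0 in(30,):
    for al,foot,fr in((0,.036,.09),(15,.052,.072),(22,.115,.085),(22,.16,.075)):
        a=np.radians(az0);o=np.array([np.cos(a),np.sin(a),0])
        t=np.array([-o[1],o[0],0]);L=R.from_rotvec(np.radians(al)*np.cross(up,o)).as_matrix()
        g=np.array([.637,-.075,0])+o*fr+up*foot+.117*(L@up)
        O=L@orient(az0+180+be,phi0)
        q,c=ik(g+.008*O[:,0],O,b.x,s4,s6,q0);print(be,al,foot,q,"%.4f"%c)
E
```

```text
[0.2977 0.0003 0.1199 0.3857 0.5187 0.0474 0.2944 1.5708] 1 1 6.794491503100979e-07
[-0.0033 -0.0337 -0.0297]
[0.0226 0.0368 0.0221]
[-0.016   0.0105  0.0169]
[ 0.0121 -0.017  -0.0497]
[-0.0138 -0.0072 -0.0003]
[-0.0196 -0.0186  0.0407]
grasp (array([ 0.2619, -0.0583,  2.452 ,  3.3945,  0.3068, -1.7686]), np.float64(1.073692260303426e-18))
0 0 0.036 [ 0.0759  0.1999  1.8912 -0.876   0.8731  3.    ] 0.1485
0 15 0.052 [ 0.1369  0.1958  1.9033 -1.0108  0.9293  3.    ] 0.3365
0 22 0.115 [ 0.2306  0.1293  1.9048 -1.1034  1.0563  3.    ] 0.3740
0 22 0.16 [ 0.229   0.0805  1.892  -1.1381  1.089   3.    ] 0.3008
15 0 0.036 [ 0.0333  0.0882  2.0521 -1.0068  0.622   3.    ] 0.0806
15 15 0.052 [ 0.0971  0.0837  2.0565 -1.1465  0.703   3.    ] 0.2231
15 22 0.115 [ 0.1941  0.0017  2.0662 -1.2302  0.832   3.    ] 0.2407
15 22 0.16 [ 0.1901 -0.0539  2.0579 -1.2593  0.8569  3.    ] 0.1796
30 0 0.036 [-0.0477 -0.0067  2.1912 -1.1737  0.3519  3.    ] 0.0388
30 15 0.052 [ 0.0293 -0.012   2.1811 -1.29    0.4759  3.    ] 0.1407
30 22 0.115 [ 0.134  -0.1038  2.1777 -1.29    0.6262  3.    ] 0.1501
30 22 0.16 [ 0.1263 -0.165   2.1669 -1.29    0.6445  3.    ] 0.1072
```

```bash
cat >> kin.py <<'E'
FL=np.diag([1.,-1,-1]);up=np.array([0,0,1.])
C0=np.array([.637,-.075,0])
def ins(al,foot,fr,be=0,phi=30,az0=119.6,s=.117,tang=0.):
    "tool pose with bolt leaning al outward, foot at height foot, radius fr"
    a=np.radians(az0);o=np.array([np.cos(a),np.sin(a),0]);L=R.from_rotvec(np.radians(al)*np.cross(up,o)).as_matrix()
    O=L@orient(az0+180+be,phi)@FL; g=C0+o*fr+np.cross(up,o)*tang+up*foot+s*(L@up); return pose(g+.008*O[:,0],O)
def grasp(az,phi,b=(.499,.2355),z=.127,back=0.):
    O=orient(az,phi)@FL; return pose(np.array([*b,z])+(.008-back)*O[:,0],O)
def best(T,b,q0s):
    return min((ik(T[:3,3],T[:3,:3],b[0].x,b[1],b[2],q) for q in q0s),key=lambda t:(round(t[1],6),abs(t[0]-q0s[0]).sum()))
E
python3 - <<'E'
from kin import *
b=model();q0=np.array([.19,-.5,2.2,-.3,.6,-1.41])
Q=[q0,np.array([.1,0,2,-1,.8,0])]
for az in(10,-10,-30):
  for bk in(0,.08):print("grasp",az,bk,*best(grasp(az,30,back=bk),b,Q))
for phi in(30,36):
 for be in(0,15):
  for al,foot,fr in((0,.036,.09),(15,.052,.072),(22,.115,.085),(22,.16,.075)):
    print(phi,be,al,foot,*best(ins(al,foot,fr,be,phi),b,Q))
E
```

```text
grasp 10 0 [ 0.3115 -0.11    2.3521 -1.29    0.17   -0.189 ] 0.04031711977844788
grasp 10 0.08 [ 0.3294 -0.4607  2.5843 -1.29    0.17   -0.1962] 0.006598779218723778
grasp -10 0 [ 0.4746  0.0273  2.2228 -1.29    0.5249  0.1475] 0.03717338750434105
grasp -10 0.08 [ 0.6169 -0.1613  2.3442 -1.29    0.6516  0.2001] 0.013646285906429982
grasp -30 0 [ 0.6286  0.2675  2.0297 -1.29    0.9365  0.4919] 0.007474534706075743
grasp -30 0.08 [ 0.786   0.1761  2.086  -1.2885  1.0575  0.5463] 3.3578394476613014e-15
30 0 0 0.036 [ 0.201   0.3471  1.8981 -1.29    1.0224  0.5056] 0.00020725663518550823
30 0 15 0.052 [ 0.2687  0.4379  1.8029 -1.29    1.2227  0.5502] 0.04410990612742161
30 0 22 0.115 [ 0.3331  0.3756  1.788  -1.29    1.3434  0.5176] 0.06799692829693271
30 0 22 0.16 [ 0.3116  0.2822  1.7985 -1.29    1.3245  0.4295] 0.062696966772555
30 15 0 0.036 [ 0.1267  0.1909  2.0292 -1.29    0.7654  0.3005] 0.01332663813675188
30 15 15 0.052 [ 0.2134  0.2625  1.9489 -1.29    0.968   0.3116] 0.09995526560944334
30 15 22 0.115 [ 0.2887  0.1861  1.943  -1.29    1.0858  0.269 ] 0.12584066218091308
30 15 22 0.16 [ 0.2599  0.0825  1.9631 -1.29    1.0476  0.1795] 0.10483705638073507
36 0 0 0.036 [ 0.1719  0.3028  1.8994 -1.1807  0.9672  0.3956] 5.460634120002094e-22
36 0 15 0.052 [ 0.2528  0.39    1.8469 -1.29    1.1504  0.5297] 0.01578113969722089
36 0 22 0.115 [ 0.3219  0.3303  1.8287 -1.29    1.2791  0.4973] 0.02993166627173548
36 0 22 0.16 [ 0.3017  0.244   1.8336 -1.29    1.2693  0.4135] 0.024885830220291442
36 15 0 0.036 [ 0.1077  0.1682  2.0533 -1.29    0.7141  0.2877] 0.00036971873191395165
36 15 15 0.052 [ 0.1953  0.2315  1.9785 -1.29    0.9124  0.2903] 0.048842523333566014
36 15 22 0.115 [ 0.2752  0.1584  1.9689 -1.29    1.0399  0.251 ] 0.0662706767217956
36 15 22 0.16 [ 0.2504  0.0659  1.9803 -1.29    1.0168  0.17  ] 0.04998188685352575
```

```bash
cat > search.py <<'E'
from kin import *
b=model()
def samp(x0,x1,hy,hz):
    g=np.array(np.meshgrid(np.linspace(x0,x1,9),np.linspace(-hy,hy,9),np.linspace(-hz,hz,9))).reshape(3,-1).T
    return g
PTS=np.vstack([samp(-.2,-.062,.040,.043),samp(-.062,.011,.011,.022)])
nb=[np.radians(a) for a in (45,90,-45,-90)]
def hits(T,az0=119.6,m=.004):
    X=(T[:3,:3]@PTS.T).T+T[:3,3]-C0; a=np.radians(az0)
    x=X[:,0]*np.cos(a)+X[:,1]*np.sin(a);y=-X[:,0]*np.sin(a)+X[:,1]*np.cos(a);z=X[:,2];rr=np.hypot(x,y)
    h=(rr<.1+m)&(z>.206-m)&(z<.218+m)
    h|=(abs(y)<.022+m)&(x>0)&(x<.116+m)&(z<.128+.0015)
    for t in nb:
        h|=(np.hypot(x-.09*np.cos(t),y-.09*np.sin(t))<.009+m)&(z<.173+m)
        u=x*np.cos(t)+y*np.sin(t);v=-x*np.sin(t)+y*np.cos(t);h|=(abs(v)<.022+m)&(u>0)&(u<.116+m)&(z<.128+.0015)
    return int(h.sum())
WP=[(16,.150),(16,.10),(16,.054),(8,.050),(0,.044),(0,.036)]
fr=lambda al,f:.092-(.123-f)*np.tan(np.radians(al)) if al else .09
Q=[np.array([.1,.2,2,-1,.8,.4]),np.array([.3,-.1,2.3,3.6,.5,-1.5]),np.array([0,.1,2.2,4.2,.6,1.]),np.array([0,.1,2.2,4.2,.6,-2.])]
E
cat > s1.py <<'E'
from search import *
import sys
for fl in (0,1):
 for be in range(-15,76,15):
  for phi in (5,15,25,35,45):
    r_=[];hs=[];q4=[]
    for al,f in WP:
        T=ins(al,f,fr(al,f),be,phi)
        if not fl:T[:3,:3]=T[:3,:3]@FL
        hs.append(hits(T))
    if sum(hs)>0: continue
    for al,f in WP:
        T=ins(al,f,fr(al,f),be,phi)
        if not fl:T[:3,:3]=T[:3,:3]@FL
        q,c=best(T,b,Q);r_.append(c);q4.append(round(q[3],2));Q0=q
    print(fl,be,phi,"cost %.5f"%max(r_),q4,Q0.round(2),flush=True)
E
timeout 500 python3 s1.py
cat > s2.py <<'E'
from search import *
for s in(.117,.122):
 for be in(0,15,30,45):
  for phi in(0,10,15,20,25,30,35,40):
    print(s,be,phi,[hits(ins(al,f,fr(al,f),be,phi,s=s),m=.003) for al,f in WP],[hits(ins(al,f,fr(al,f),be,phi,s=s),m=.000) for al,f in WP])
E
python3 s2.py
```

```text
0.117 0 0 [0, 54, 0, 0, 0, 0] [0, 35, 0, 0, 0, 0]
0.117 0 10 [0, 63, 0, 0, 0, 0] [0, 31, 0, 0, 0, 0]
0.117 0 15 [0, 54, 0, 0, 0, 0] [0, 24, 0, 0, 0, 0]
0.117 0 20 [0, 54, 0, 0, 0, 0] [0, 24, 0, 0, 0, 0]
0.117 0 25 [0, 63, 0, 0, 0, 0] [0, 31, 0, 0, 0, 0]
0.117 0 30 [0, 54, 0, 0, 0, 0] [0, 28, 0, 0, 0, 0]
0.117 0 35 [0, 54, 0, 0, 0, 0] [0, 33, 0, 0, 0, 0]
0.117 0 40 [0, 45, 0, 0, 0, 0] [0, 30, 0, 0, 0, 0]
0.117 15 0 [0, 41, 0, 0, 0, 0] [0, 23, 0, 0, 0, 0]
0.117 15 10 [0, 43, 0, 0, 0, 0] [0, 23, 0, 0, 0, 0]
0.117 15 15 [0, 41, 0, 0, 0, 0] [0, 20, 0, 0, 0, 0]
0.117 15 20 [0, 42, 0, 0, 0, 0] [0, 22, 0, 0, 0, 0]
0.117 15 25 [0, 44, 0, 0, 0, 0] [0, 22, 0, 0, 0, 0]
0.117 15 30 [0, 43, 0, 0, 0, 0] [0, 24, 0, 0, 0, 0]
0.117 15 35 [0, 43, 0, 0, 0, 0] [0, 25, 0, 0, 0, 0]
0.117 15 40 [0, 42, 0, 0, 0, 2] [0, 23, 0, 0, 0, 0]
0.117 30 0 [0, 42, 0, 0, 0, 0] [0, 25, 0, 0, 0, 0]
0.117 30 10 [0, 47, 0, 0, 0, 0] [0, 22, 0, 0, 0, 0]
0.117 30 15 [0, 47, 0, 0, 0, 0] [0, 22, 0, 0, 0, 0]
0.117 30 20 [0, 46, 0, 0, 0, 0] [0, 22, 0, 0, 0, 0]
0.117 30 25 [0, 48, 0, 0, 0, 0] [0, 21, 0, 0, 0, 0]
0.117 30 30 [0, 48,
[... 1499 characters left out ...]
0, 0] [0, 17, 0, 0, 0, 0]
0.122 30 20 [0, 36, 0, 0, 0, 0] [0, 17, 0, 0, 0, 0]
0.122 30 25 [0, 36, 0, 0, 0, 0] [0, 16, 0, 0, 0, 0]
0.122 30 30 [0, 37, 0, 0, 0, 0] [0, 15, 0, 0, 0, 0]
0.122 30 35 [0, 37, 0, 0, 0, 0] [0, 16, 0, 0, 0, 0]
0.122 30 40 [0, 39, 0, 0, 0, 3] [0, 17, 0, 0, 0, 0]
0.122 45 0 [0, 26, 0, 0, 1, 2] [0, 13, 0, 0, 0, 0]
0.122 45 10 [0, 29, 0, 0, 0, 0] [0, 15, 0, 0, 0, 0]
0.122 45 15 [0, 32, 0, 0, 0, 0] [0, 16, 0, 0, 0, 0]
0.122 45 20 [0, 34, 0, 0, 0, 1] [0, 17, 0, 0, 0, 0]
0.122 45 25 [0, 37, 0, 0, 1, 3] [0, 18, 0, 0, 0, 1]
0.122 45 30 [0, 39, 0, 0, 3, 5] [0, 17, 0, 0, 0, 1]
0.122 45 35 [0, 40, 0, 0, 2, 5] [0, 20, 0, 0, 1, 3]
0.122 45 40 [0, 40, 0, 0, 6, 7] [0, 18, 0, 0, 2, 5]
```

```bash
sed -i 's/\.008\*O\[:,0\]/OFF*O[:,0]/; s/(\.008-back)/(OFF-back)/; s/^FL=/OFF=.002;FL=/' kin.py
sed -i 's/^WP=.*/WP=[(23,.150),(23,.125),(23,.10),(23,.075),(22,.054),(12,.052),(5,.048),(0,.044),(0,.036)]/' search.py
cat > s1.py <<'E'
from search import *
for be in (-15,0,15,30,45):
  for phi in (0,10,20,30,40,48):
    Ts=[ins(al,f,fr(al,f),be,phi) for al,f in WP]
    hs=[hits(T,m=.002) for T in Ts]
    if max(hs)>3: print(be,phi,hs);continue
    res=[]
    for fl in(0,1):
      for br in (0,1):
        qs=[Q[0]] if br==0 else Q[1:]
        o=[]
        for T in Ts:
            T=T.copy(); T[:3,:3]=T[:3,:3]@(np.eye(3) if fl else FL)
            o.append(best(T,b,qs))
            if o[-1][1]>.03:break
        if max(c for q,c in o)<.03: print(be,phi,"fl",fl,"br",br,"%.4f"%max(c for q,c in o),[round(float(q[3]),2) for q,c in o],o[-1][0].round(2),o[0][0].round(2),flush=True)
E
timeout 560 python3 s1.py
```

```text
-15 30 fl 1 br 0 0.0224 [-1.29, -1.29, -1.29, -1.29, -1.29, -1.29, -1.21, -1.14, -1.14] [ 0.23  0.48  1.71 -1.14  1.26  0.55] [ 0.39  0.47  1.66 -1.29  1.58  0.67]
-15 40 fl 0 br 0 0.0008 [-1.27, -1.28, -1.29, -1.29, -1.29, -1.17, -1.06, -0.97, -0.98] [ 0.18  0.4   1.72 -0.98  1.18 -2.74] [ 0.38  0.38  1.73 -1.27  1.47 -2.49]
-15 40 fl 1 br 0 0.0008 [-1.27, -1.28, -1.29, -1.29, -1.29, -1.17, -1.06, -0.97, -0.98] [ 0.18  0.4   1.72 -0.98  1.18  0.4 ] [ 0.38  0.38  1.73 -1.27  1.47  0.65]
-15 48 fl 0 br 0 0.0000 [-1.16, -1.17, -1.19, -1.21, -1.22, -1.04, -0.92, -0.82, -0.83] [ 0.13  0.35  1.72 -0.83  1.13 -2.87] [ 0.35  0.31  1.74 -1.16  1.39 -2.58]
-15 48 fl 1 br 0 0.0000 [-1.16, -1.17, -1.19, -1.21, -1.22, -1.04, -0.92, -0.82, -0.83] [ 0.13  0.35  1.72 -0.83  1.13  0.27] [ 0.35  0.31  1.74 -1.16  1.39  0.56]
-15 48 fl 1 br 1 0.0000 [-1.16, -1.17, -1.19, -1.21, -1.22, -1.04, -0.92, -0.82, -0.83] [ 0.13  0.35  1.72 -0.83  1.13  0.27] [ 0.35  0.31  1.74 -1.16  1.39  0.56]
0 0 fl 0 br 1 0.0062 [4.35, 4.34, 4.34, 4.33, 4.33, 4.42, 4.43, 4.43, 4.43] [ 0.27  0.66  1.9   4.43  1.43 -2.13] [ 
[... 4236 characters left out ...]
45 3.5  1.12 1.09]
45 20 fl 0 br 1 0.0000 [3.72, 3.65, 3.58, 3.53, 3.49, 3.48, 3.45, 3.4, 3.39] [-0.14  0.05  2.4   3.39  0.54 -1.74] [ 0.1  -0.06  2.44  3.72  0.84 -2.24]
45 20 fl 1 br 1 0.0000 [3.72, 3.65, 3.58, 3.53, 3.49, 3.48, 3.45, 3.4, 3.39] [-0.14  0.05  2.4   3.39  0.54  1.41] [ 0.1  -0.06  2.44  3.72  0.84  0.9 ]
45 30 fl 0 br 1 0.0000 [4.07, 3.95, 3.84, 3.75, 3.69, 3.72, 3.72, 3.67, 3.62] [-0.14 -0.05  2.35  3.62  0.24 -1.97] [ 0.13 -0.17  2.4   4.07  0.63 -2.57]
45 30 fl 1 br 1 0.0000 [4.07, 3.95, 3.84, 3.75, 3.69, 3.72, 3.72, 3.67, 3.62] [-0.14 -0.05  2.35  3.62  0.24  1.17] [ 0.13 -0.17  2.4   4.07  0.63  0.58]
45 40 [0, 0, 0, 0, 0, 0, 0, 2, 5]
45 48 [0, 0, 1, 0, 0, 0, 0, 8, 9]
```

```bash
cat > s3.py <<'E'
from search import *
for be in (-20,-30,-40,-50):
  for phi in (30,35,40,44):
    Ts=[ins(al,f,fr(al,f),be,phi) for al,f in WP]
    cl=[next((m for m in (.0,.002,.004,.006,.008,.010) if hits(T,m=m)>0),.012)*1e3 for T in Ts]
    o=[]
    for T in Ts: o.append(best(T,b,[o[-1][0] if o else Q[0]]))
    print(be,phi,cl,"%.4f"%max(c for q,c in o),[round(float(q[3]),2) for q,c in o],o[-1][0].round(2),o[0][0].round(2),flush=True)
E
timeout 560 python3 s3.py
```

```text
-20 30 [12.0, 12.0, 10.0, 12.0, 12.0, 12.0, 12.0, 12.0, 12.0] 0.0093 [-1.29, -1.29, -1.29, -1.29, -1.29, -1.26, -1.16, -1.09, -1.1] [ 0.23  0.52  1.65 -1.1   1.33  0.56] [ 0.39  0.51  1.62 -1.29  1.64  0.73]
-20 35 [12.0, 12.0, 8.0, 12.0, 12.0, 12.0, 12.0, 12.0, 12.0] 0.0014 [-1.29, -1.29, -1.29, -1.29, -1.29, -1.19, -1.09, -1.02, -1.02] [ 0.21  0.48  1.66 -1.02  1.29  0.5 ] [ 0.39  0.47  1.66 -1.29  1.58  0.72]
-20 40 [12.0, 12.0, 8.0, 12.0, 12.0, 12.0, 12.0, 10.0, 6.0] 0.0000 [-1.23, -1.24, -1.25, -1.27, -1.27, -1.13, -1.02, -0.94, -0.94] [ 0.18  0.44  1.67 -0.94  1.25  0.43] [ 0.37  0.42  1.68 -1.23  1.53  0.68]
-20 44 [12.0, 12.0, 8.0, 12.0, 12.0, 12.0, 12.0, 8.0, 6.0] 0.0000 [-1.18, -1.19, -1.21, -1.22, -1.22, -1.07, -0.95, -0.87, -0.87] [ 0.16  0.41  1.67 -0.87  1.22  0.38] [ 0.36  0.38  1.69 -1.18  1.49  0.65]
-30 30 [12.0, 12.0, 8.0, 10.0, 12.0, 12.0, 12.0, 10.0, 10.0] 0.0000 [-1.26, -1.26, -1.27, -1.28, -1.27, -1.16, -1.07, -1.01, -1.01] [ 0.22  0.61  1.52 -1.01  1.47  0.59] [ 0.37  0.59  1.53 -1.26  1.74  0.8 ]
-30 35 [12.0, 12.0, 6.0, 10.0, 12.0, 12.0, 12.0, 10.0, 6.0] 0.0
[... 1486 characters left out ...]
1, -0.86, -0.86] [ 0.17  0.77  1.26 -0.86  1.74  0.67] [ 0.31  0.71  1.3  -1.09  1.94  0.91]
-50 35 [12.0, 12.0, 4.0, 8.0, 12.0, 12.0, 8.0, 0.0, 0.0] 0.0000 [-1.04, -1.04, -1.04, -1.04, -1.03, -0.93, -0.86, -0.8, -0.8] [ 0.16  0.72  1.29 -0.8   1.69  0.66] [ 0.31  0.65  1.33 -1.04  1.88  0.91]
-50 40 [12.0, 12.0, 4.0, 6.0, 12.0, 10.0, 4.0, 0.0, 0.0] 0.0000 [-0.99, -0.99, -0.99, -1.0, -0.99, -0.88, -0.8, -0.74, -0.74] [ 0.14  0.67  1.32 -0.74  1.63  0.64] [ 0.31  0.6   1.37 -0.99  1.81  0.9 ]
-50 44 [12.0, 12.0, 2.0, 6.0, 12.0, 10.0, 4.0, 0.0, 0.0] 0.0000 [-0.95, -0.95, -0.96, -0.96, -0.95, -0.84, -0.75, -0.69, -0.69] [ 0.12  0.63  1.35 -0.69  1.59  0.62] [ 0.3   0.55  1.39 -0.95  1.76  0.89]
```

```bash
cat > s4.py <<'E'
from search import *
for az in(-20,-35,-50,-65,-90):
    for phi in(35,40):
        l=[best(T,b,[np.array([.5,.2,2,-1.2,.9,.5])]) for T in(grasp(az,phi,back=.08),grasp(az,phi),grasp(az,phi,z=.127+.13))]
        print(az,phi,["%.4f"%c for q,c in l],[q.round(2).tolist() for q,c in l])
E
python3 s4.py
```

```text
-20 35 ['0.0000', '0.0047', '0.0000'] [[0.71, -0.03, 2.22, -1.26, 0.85, 0.34], [0.56, 0.12, 2.15, -1.29, 0.72, 0.32], [0.57, -0.14, 2.13, -1.11, 0.81, 0.02]]
-20 40 ['0.0000', '0.0000', '0.0000'] [[0.66, -0.07, 2.2, -1.1, 0.82, 0.16], [0.54, 0.1, 2.16, -1.26, 0.67, 0.28], [0.54, -0.15, 2.1, -0.95, 0.82, -0.13]]
-35 35 ['0.0000', '0.0000', '0.0000'] [[0.77, 0.18, 2.01, -1.13, 1.1, 0.44], [0.64, 0.27, 2.01, -1.24, 0.96, 0.5], [0.64, 0.03, 1.97, -1.08, 1.08, 0.2]]
-35 40 ['0.0000', '0.0000', '0.0000'] [[0.73, 0.12, 2.0, -1.02, 1.06, 0.33], [0.61, 0.23, 2.01, -1.13, 0.92, 0.39], [0.61, 0.01, 1.95, -0.97, 1.06, 0.09]]
-50 35 ['0.0000', '0.0000', '0.0000'] [[0.78, 0.35, 1.79, -1.0, 1.32, 0.52], [0.66, 0.4, 1.84, -1.09, 1.18, 0.56], [0.66, 0.19, 1.79, -1.01, 1.31, 0.33]]
-50 40 ['0.0000', '0.0000', '0.0000'] [[0.74, 0.3, 1.79, -0.93, 1.28, 0.44], [0.63, 0.36, 1.84, -1.0, 1.14, 0.48], [0.63, 0.16, 1.79, -0.92, 1.28, 0.25]]
-65 35 ['0.0000', '0.0000', '0.0000'] [[0.75, 0.51, 1.56, -0.89, 1.52, 0.59], [0.65, 0.52, 1.66, -0.95, 1.38, 0.62], [0.65, 0.33, 1.62, -0.93, 1.52, 0.43]]
-65 40 ['0.0000', '0.0000', '0.0000'] [[0.72, 0.46, 1.59, -0.83, 1.47, 0.54], [0.62, 0.48, 1.68, -0.89, 1.33, 0.57], [0.62, 0.3, 1.62, -0.86, 1.49, 0.38]]
-90 35 ['0.0000', '0.0000', '0.0000'] [[0.66, 0.75, 1.21, -0.73, 1.82, 0.72], [0.59, 0.71, 1.38, -0.76, 1.68, 0.75], [0.59, 0.54, 1.34, -0.78, 1.83, 0.61]]
-90 40 ['0.0000', '0.0000', '0.0000'] [[0.64, 0.68, 1.25, -0.68, 1.77, 0.7], [0.57, 0.65, 1.42, -0.7, 1.63, 0.73], [0.57, 0.49, 1.36, -0.72, 1.79, 0.59]]
```

```bash
cat >> kin.py <<'E'
def jpath(q1,b,n=None,lim=9.5):
    "rows following a joint-space straight line from the present joints to q1"
    q0=r.get_state()["qpos"]; F=lambda q:pose(*fk(q,b[0].x,b[1],b[2]))
    for n in ([n] if n else range(3,60)):
        Ts=[F(q0+(q1-q0)*i/n) for i in range(n+1)]; o=[];ok=True
        for A,B in zip(Ts[:-1],Ts[1:]):
            D=np.linalg.inv(A)@B;rv=R.from_matrix(D[:3,:3]).as_rotvec();ok&=np.degrees(np.linalg.norm(rv))<lim and np.linalg.norm(D[:3,3])<.055
            o.append([round(float(v),1) for v in 100*D[:3,3]]+[round(float(v),2) for v in rv])
        if ok:break
    return o,Ts
E
cat > s5.py <<'E'
from search import *
T=grasp(-90,38,back=.08);T[2,3]+=.06
q,c=best(T,b,[np.array([.6,.6,1.3,-.7,1.8,.7])]);print(q,c,T[:3,3])
o,Ts=jpath(q,b)
for x in o:print(x)
print(np.array([t[:3,3] for t in Ts]).round(3).tolist())
E
python3 s5.py
```

```text
[ 0.6489  0.6446  1.2077 -0.7146  1.8612  0.6454] 9.750013734696026e-20 [0.499 0.297 0.235]
[0.5, 0.1, -0.6, -0.12, -0.0, -0.1]
[0.5, 0.2, -0.5, -0.13, -0.0, -0.1]
[0.5, 0.3, -0.3, -0.13, 0.0, -0.1]
[0.5, 0.4, -0.2, -0.13, 0.0, -0.1]
[0.5, 0.5, -0.1, -0.12, 0.0, -0.1]
[0.4, 0.5, -0.1, -0.12, 0.0, -0.1]
[0.4, 0.6, -0.0, -0.12, 0.01, -0.1]
[0.3, 0.7, 0.0, -0.12, 0.01, -0.1]
[0.2, 0.8, 0.0, -0.12, 0.01, -0.1]
[0.1, 0.8, 0.0, -0.11, 0.01, -0.1]
[-0.1, 0.9, 0.0, -0.11, 0.02, -0.1]
[-0.3, 1.0, -0.0, -0.1, 0.02, -0.1]
[-0.4, 1.1, -0.1, -0.1, 0.02, -0.1]
[-0.6, 1.2, -0.2, -0.09, 0.03, -0.09]
[-0.8, 1.3, -0.4, -0.09, 0.03, -0.09]
[[0.445, 0.192, 0.27], [0.449, 0.199, 0.268], [0.454, 0.204, 0.266], [0.458, 0.208, 0.264], [0.463, 0.212, 0.261], [0.469, 0.216, 0.259], [0.474, 0.22, 0.257], [0.48, 0.224, 0.255], [0.485, 0.228, 0.253], [0.49, 0.234, 0.251], [0.495, 0.24, 0.249], [0.499, 0.248, 0.247], [0.501, 0.258, 0.245], [0.502, 0.269, 0.242], [0.502, 0.282, 0.239], [0.499, 0.297, 0.235]]
```

>>> {"fn": "move_arm", "kwargs": {
  "series": [
    [0.5, 0.1, -0.6, -0.12, 0, -0.1],
    [0.5, 0.2, -0.5, -0.13, 0, -0.1],
    [0.5, 0.3, -0.3, -0.13, 0, -0.1],
    [0.5, 0.4, -0.2, -0.13, 0, -0.1],
    [0.5, 0.5, -0.1, -0.12, 0, -0.1]
  ]
}}

```text
clock: 13.25
ee_pos: [0.4754, 0.2118, 0.2649]
tcp_rot: [0.701, 0.939, -0.515]
contact_force: [0.3, 0.1, 0.3]
gripper_width: 0.499
```

>>> {"fn": "move_arm", "kwargs": {
  "series": [
    [0.4, 0.5, -0.1, -0.12, 0, -0.1],
    [0.4, 0.6, 0, -0.12, 0.01, -0.1],
    [0.3, 0.7, 0, -0.12, 0.01, -0.1],
    [0.2, 0.8, 0, -0.12, 0.01, -0.1],
    [0.1, 0.8, 0, -0.11, 0.01, -0.1]
  ]
}}

```text
clock: 13.88
ee_pos: [0.5094, 0.2348, 0.2568]
tcp_rot: [-0.08, 1.261, -0.619]
contact_force: [-0.8, 0.6, 0.0]
gripper_width: 0.501
```

```bash
cat > s6.py <<'E'
from search import *
import sys
log()
s=r.get_state();print(s["clock"],s["qpos"],tw()[:3,3],s["contact_force"])
T=grasp(-90,38,back=.08);T[2,3]+=.06
q,c=best(T,b,[np.array([.6,.6,1.3,-.7,1.8,.7])]);print(q,c,T[:3,3])
o,Ts=jpath(q,b)
for x in o:print(x)
E
python3 s6.py
```

```text
13.875 [ 0.4803  0.2262  1.5708 -0.5273  1.4477  0.9396] [0.5094 0.2348 0.2568] [-0.8166  0.6211  0.0448]
[ 0.6489  0.6446  1.2077 -0.7146  1.8612  0.6454] 9.750013734696026e-20 [0.499 0.297 0.235]
[-0.1, 1.3, -0.5, -0.12, 0.02, -0.11]
[-0.4, 1.4, -0.5, -0.11, 0.02, -0.11]
[-0.7, 1.5, -0.6, -0.11, 0.02, -0.11]
[-0.9, 1.7, -0.7, -0.1, 0.03, -0.11]
```

>>> {"fn": "move_arm", "kwargs": {
  "series": [
    [-0.1, 1.3, -0.5, -0.12, 0.02, -0.11],
    [-0.4, 1.4, -0.5, -0.11, 0.02, -0.11],
    [-0.7, 1.5, -0.6, -0.11, 0.02, -0.11],
    [-0.9, 1.7, -0.7, -0.1, 0.03, -0.11],
    [0, 0, 0, 0, 0, 0]
  ]
}}

```text
clock: 14.5
ee_pos: [0.5059, 0.2966, 0.2305]
tcp_rot: [-0.73, 1.5, -0.704]
contact_force: [-0.7, 0.1, -1.0]
gripper_width: 0.505
```

```bash
cat > s7.py <<'E'
from search import *
log()
s=r.get_state();print(s["clock"],s["qpos"],s["contact_force"]);T0=tw();print(T0)
T=grasp(-90,38,back=.08);T2=grasp(-90,38)
for x in rows(T,T0):print(x)
print("then",rows(T2,T,33))
cam("wrist","w9.png");C=ld("w9")
for z in(.16,.127,.045):print(proj(C,[.499,.2355,z]),proj(C,[.4628,.2977,z]))
g=cv2.imread("pics/w9.png");q=cv2.resize(g,(800,500));cv2.imwrite("pics/w9v.png",q)
E
python3 s7.py
```

```text
14.5 [ 0.6349  0.6828  1.1631 -0.7048  1.8899  0.6001] [-0.6529  0.1016 -0.9982]
[[-0.0364 -0.0357  0.9987  0.5059]
 [-0.7909  0.6119 -0.0069  0.2966]
 [-0.6109 -0.7901 -0.0505  0.2305]
 [ 0.      0.      0.      1.    ]]
[1.69, 2.21, -0.2, 0.018, -0.018, 0.002]
[1.69, 2.21, -0.27, 0.018, -0.018, 0.002]
then [[2.67, -0.0, -0.0, -0.0, 0.0, 0.0], [2.67, -0.0, -0.0, -0.0, 0.0, 0.0], [2.67, -0.0, -0.0, -0.0, 0.0, 0.0]]
[317.2996 181.456 ] [253.6609 135.6035]
[319.5165 144.7219] [260.6784  90.472 ]
[324.1808  67.4352] [274.7307   0.0986]
```

View pics/w9v.png

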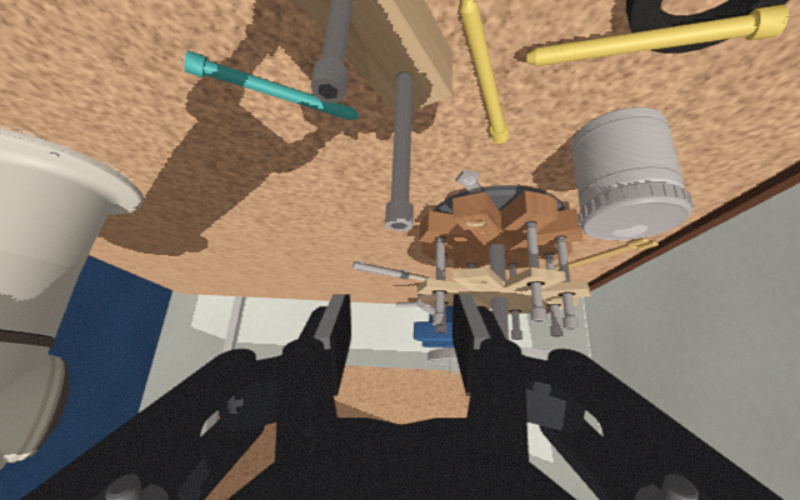

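The wrist view (image upside down) has the grey long bolt at (400,223) head and (404,75) base, between the jaws and within 2 px of prediction. The short one is at (330,88). Moving in.

>>> {"fn": "move_arm", "kwargs": {
  "series": [
    [1.7, 2.2, -0.1, 0.018, -0.018, 0],
    [1.7, 2.2, -0.2, 0.018, -0.018, 0],
    [0, 0, 0, 0, 0, 0]
  ]
}}

```text
clock: 14.92
ee_pos: [0.5063, 0.2938, 0.1815]
tcp_rot: [-0.688, 1.451, -0.711]
contact_force: [-0.2, -0.3, 0.1]
gripper_width: 0.504
```

```bash
cat > s8.py <<'E'
from search import *
T0=tw();print(T0,r.get_state()["contact_force"])
for x in rows(grasp(-90,38,b=(.5,.2355)),T0,35):print(x)
E
python3 s8.py
```

```text
[[-0.0019  0.0143  0.9999  0.5063]
 [-0.7813  0.6241 -0.0104  0.2938]
 [-0.6242 -0.7812  0.0099  0.1815]
 [ 0.      0.      0.      1.    ]] [-0.1968 -0.3369  0.1447]
[2.72, 0.2, -0.21, -0.005, -0.001, -0.004]
[2.72, 0.21, -0.21, -0.005, -0.001, -0.004]
[2.72, 0.22, -0.21, -0.005, -0.001, -0.004]
```

>>> {"fn": "move_arm", "kwargs": {
  "series": [
    [2.7, 0.2, -0.2, 0, 0, 0],
    [2.7, 0.2, -0.2, 0, 0, 0],
    [2.7, 0.2, -0.2, 0, 0, 0],
    [0, 0, 0, 0, 0, 0]
  ]
}}

```text
clock: 15.42
ee_pos: [0.5064, 0.2322, 0.1358]
tcp_rot: [-0.667, 1.448, -0.708]
contact_force: [-0.2, 0.6, 0.3]
gripper_width: 0.496
```

```bash
python3 s8.py
python3 - <<'E'
from h import *
cam("wrist","w10.png");C=ld("w10");g=cv2.imread("pics/w10.png").astype(int)
for z in(.16,.146,.127,.045):print(z,proj(C,[.5,.2355,z]))
for v in range(60,300,20):print(v,[int(x) for x in g[v,270:374:4].mean(1)])
E
```

```text
[[-0.0008  0.0274  0.9996  0.5064]
 [-0.7722  0.6352 -0.018   0.2322]
 [-0.6354 -0.7719  0.0206  0.1358]
 [ 0.      0.      0.      1.    ]] [-0.2174  0.6233  0.2666]
[0.51, 0.87, -0.67, -0.027, -0.001, -0.025]
0.16 [308.0496 313.4291]
0.146 [307.9501 281.7607]
0.127 [307.8268 242.5341]
0.045 [307.4116 110.4103]
60 [97, 100, 102, 101, 101, 103, 104, 99, 99, 180, 180, 176, 146, 148, 150, 146, 149, 141, 143, 136, 142, 154, 169, 181, 158, 159]
80 [102, 102, 99, 98, 101, 97, 97, 102, 101, 100, 107, 101, 109, 152, 176, 173, 143, 147, 146, 147, 148, 139, 145, 171, 176, 186]
100 [98, 100, 101, 92, 98, 103, 85, 109, 114, 114, 110, 98, 104, 103, 105, 102, 102, 104, 103, 177, 141, 148, 144, 197, 182, 145]
120 [98, 101, 97, 99, 98, 102, 99, 111, 110, 117, 107, 97, 102, 96, 98, 96, 98, 100, 104, 179, 175, 179, 137, 162, 162, 170]
140 [103, 107, 92, 97, 94, 95, 82, 110, 115, 114, 110, 105, 109, 91, 91, 94, 94, 95, 90, 91, 165, 151, 170, 160, 169, 178]
160 [174, 156, 171, 165, 176, 178, 164, 104, 114, 114, 108, 101, 173, 147, 162, 178, 176, 171, 180, 183, 150, 169, 181, 163, 167, 164]
180 [166, 175, 155, 158, 147, 158, 169, 107, 113, 115, 113, 105, 172, 159, 150, 149, 175, 178, 168, 177, 179, 184, 168, 173, 144, 126]
200 [171, 165, 176, 172, 165, 175, 170, 109, 114, 111, 112, 108, 153, 164, 180, 171, 177, 167, 165, 165, 182, 85, 62, 58, 93, 121]
220 [162, 159, 156, 152, 169, 167, 150, 111, 110, 112, 115, 107, 143, 155, 105, 108, 74, 75, 129, 131, 130, 132, 131, 133, 121, 119]
240 [107, 78, 23, 172, 171, 169, 157, 109, 115, 112, 111, 106, 112, 141, 92, 97, 98, 85, 84, 78, 101, 86, 117, 76, 33, 109]
260 [23, 33, 20, 172, 171, 169, 155, 109, 110, 111, 113, 111, 99, 139, 112, 99, 86, 93, 173, 172, 150, 167, 138, 46, 23, 26]
280 [30, 37, 85, 221, 218, 193, 114, 111, 117, 115, 116, 118, 114, 106, 152, 187, 170, 159, 175, 180, 155, 104, 106, 81, 32, 32]
```

>>> {"fn": "move_arm", "kwargs": {
  "series": [
    [0.5, 0.9, -0.7, -0.027, 0, -0.025],
    [0, 0, 0, 0, 0, 0]
  ]
}}

```text
clock: 15.72
ee_pos: [0.5018, 0.2371, 0.1291]
tcp_rot: [-0.704, 1.448, -0.706]
contact_force: [0.7, -0.6, 0.1]
gripper_width: 0.5
```

```bash
sed -i 's/(.5,.2355)/(.4995,.2355)/' s8.py; python3 s8.py
```

```text
[[ 0.0038  0.0034  1.      0.5018]
 [-0.7859  0.6183  0.0009  0.2371]
 [-0.6183 -0.7859  0.005   0.1291]
 [ 0.      0.      0.      1.    ]] [ 0.7268 -0.5957  0.1013]
[0.46, 0.07, -0.24, -0.003, 0.004, -0.003]
```

>>> {"fn": "move_arm", "kwargs": {
  "series": [
    [0.5, 0.1, -0.4, 0, 0, 0],
    [0, 0, -0.1, 0, 0, 0]
  ]
}}

```text
clock: 15.98
ee_pos: [0.4968, 0.2346, 0.1254]
tcp_rot: [-0.704, 1.447, -0.705]
contact_force: [0.1, 0.3, 0.7]
gripper_width: 0.503
```

>>> {"fn": "move_arm", "kwargs": {
  "series": [
    [0, 0, 0, 0, 0, 0],
    [0, 0, 0, 0, 0, 0],
    [0, 0, 0, 0, 0, 0],
    [0, 0, 0, 0, 0, 0]
  ],
  "claw": -1
}}

```text
clock: 16.48
ee_pos: [0.4969, 0.2348, 0.1257]
tcp_rot: [-0.704, 1.447, -0.705]
contact_force: [-0.1, 0.3, -0.2]
gripper_width: 0.114
```

```bash
python3 s8.py
```

```text
[[ 0.0056  0.0035  1.      0.4969]
 [-0.7854  0.619   0.0022  0.2348]
 [-0.619  -0.7854  0.0063  0.1257]
 [ 0.      0.      0.      1.    ]] [-0.1304  0.2716 -0.2322]
[0.07, -0.05, 0.26, -0.004, 0.006, -0.004]
```

>>> {"fn": "move_arm", "kwargs": {
  "series": [
    [-0.6, -0.8, 0, 0, 0, 0],
    [-1.9, -2.4, 0, 0, 0, 0],
    [-2.5, -3.1, 0, 0, 0, 0],
    [-2.5, -3.1, 0, 0, 0, 0],
    [0, 0, 0, 0, 0, 0]
  ]
}}

```text
clock: 17.1
ee_pos: [0.4962, 0.2354, 0.2504]
tcp_rot: [-0.703, 1.447, -0.703]
contact_force: [-0.6, 0.5, -1.3]
gripper_width: 0.114
```

```bash
cat > s9.py <<'E'
from search import *
import sys
n=sys.argv[1]
s=r.get_state();T0=tw();print(s["clock"],s["qpos"],T0,s["contact_force"],s["gripper_width"])
cam("wrist",n+".png");C=ld(n);g=cv2.imread(f"pics/{n}.png").astype(int)
Wt=np.linalg.inv(T0)@C[0]
cam("scene",n+"s.png");cam("top",n+"t.png")
E
python3 s9.py w11
python3 - <<'E'
from h import *
C=ld("w11");T0=tw()
a=np.array([-.619,-.785,0]);f0=np.linalg.inv(T0)[:3,:3]@np.zeros(3)
for s in(0,60,117,136,150):
    X=T0[:3,:3]@(np.array([-.001,0,0])+a*(s-117)/1e3)+T0[:3,3];print(s,X,proj(C,X))
g=cv2.imread("pics/w11.png").astype(int).mean(2).astype(int)
for v in range(0,300,20):print(v,g[v,280:364:4].tolist())
E
```

```text
17.1 [ 0.5787  0.51    1.3662 -0.7422  1.7905  0.6137] [[ 0.0057  0.0033  1.      0.4962]
 [-0.7842  0.6205  0.0024  0.2354]
 [-0.6205 -0.7842  0.0061  0.2504]
 [ 0.      0.      0.      1.    ]] [-0.5585  0.4619 -1.3245] 0.1138309673649841
0 [0.494  0.2348 0.1288] [316.5452  73.598 ]
60 [0.4941 0.235  0.1887] [316.8612 153.5674]
117 [0.4943 0.2351 0.2457] [317.2496 251.88  ]
136 [0.4943 0.2352 0.2647] [317.4051 291.225 ]
150 [0.4944 0.2352 0.2787] [317.53   322.8382]
0 [164, 168, 170, 89, 158, 160, 159, 164, 163, 159, 154, 160, 159, 155, 159, 159, 160, 167, 168, 166, 166]
20 [154, 168, 169, 174, 119, 151, 84, 105, 159, 156, 161, 165, 160, 161, 149, 160, 161, 164, 161, 165, 157]
40 [92, 95, 98, 181, 165, 160, 156, 151, 163, 167, 177, 171, 148, 143, 144, 149, 139, 149, 182, 146, 155]
60 [92, 101, 72, 81, 91, 100, 84, 127, 159, 154, 148, 159, 175, 147, 160, 153, 162, 159, 156, 135, 143]
80 [92, 97, 110, 85, 88, 97, 87, 156, 148, 83, 104, 164, 97, 145, 173, 165, 163, 173, 151, 160, 168]
100 [83, 92, 86, 89, 87, 84, 83, 73, 83, 62, 105, 106, 59, 129, 151, 137, 150, 149, 164, 166, 168]
12
[... 226 characters left out ...]
2, 157, 157, 147, 145, 165, 98, 106, 107, 103, 101, 92, 67, 97, 131, 127, 128, 132, 106]
180 [161, 165, 165, 153, 161, 159, 153, 161, 90, 106, 106, 105, 99, 91, 86, 77, 70, 75, 145, 154, 75]
200 [121, 110, 105, 148, 157, 156, 157, 160, 101, 102, 102, 102, 102, 109, 165, 166, 163, 179, 164, 126, 94]
220 [162, 159, 160, 159, 152, 154, 158, 161, 99, 104, 104, 108, 104, 94, 99, 119, 117, 120, 112, 155, 102]
240 [211, 212, 210, 211, 218, 101, 98, 53, 103, 107, 102, 111, 103, 25, 102, 98, 108, 154, 171, 65, 86]
260 [158, 26, 25, 25, 105, 101, 100, 33, 101, 106, 104, 106, 99, 40, 53, 98, 99, 87, 34, 34, 33]
280 [28, 36, 18, 35, 26, 30, 24, 35, 98, 103, 104, 110, 105, 57, 35, 29, 34, 37, 28, 28, 32]
```

The bolt is held: shank centred at column 321, foot tip at row 73 as predicted. Next I'll plan the leaning entry.

```bash
sed -i 's/^OFF=.002/OFF=.001/; s/phi=30,az0=119.6,s=.117/phi=38.3,az0=119.7,s=.1163/' kin.py
cat > plan.py <<'E'
from search import *
BE=-28
I=lambda al,f,dr=0,tang=0:ins(al,f,fr(al,f)+dr,BE,tang=tang)
def where(T=None):
    "bolt in stand frame as inferred from the tool pose"
    T=tw() if T is None else T; ph=np.radians(38.3); a=T[:3,:3]@np.array([-np.sin(ph),-np.cos(ph),0]); g=T[:3,3]-OFF*T[:3,0]; f=g-.1163*a
    o=np.array([np.cos(np.radians(119.7)),np.sin(np.radians(119.7)),0]);t=np.cross(up,o)
    d=f-C0; h=d+a*(.123-f[2])/a[2]
    s=r.get_state();print("clk %.2f foot r %.1f t %.1f z %.1f | lean out %.1f tan %.1f | at plate r %.1f t %.1f | F %s q4 %.2f w %.3f"%(s["clock"],1e3*d@o,1e3*d@t,1e3*f[2],np.degrees(np.arcsin(a@o)),np.degrees(np.arcsin(a@t)),1e3*h@o,1e3*h@t,s["contact_force"].round(1),s["qpos"][3],s["gripper_width"]))
E
python3 - <<'E'
from plan import *
where()
q=np.array([.37,.55,1.55,-1.2,1.65,.77]);
W=[(23,.170)]+WP
for al,f in W:
    T=I(al,f);q,c=best(T,b,[q]);print(al,f,q.round(2),"%.5f"%c,T[:3,3].round(3),[hits(T,m=m) for m in(0,.003,.006)])
for x in rows(I(23,.170),None,45,8):print(x)
E
```

```text
clk 17.25 foot r 339.9 t -29.2 z 129.4 | lean out 0.1 tan -0.2 | at plate r 339.9 t -29.2 | F [ 0.5 -0.1 -1.5] q4 -0.74 w 0.117
23 0.17 [ 0.38  0.46  1.58 -1.18  1.65  0.72] 0.00000 [0.559 0.061 0.277] [0, 0, 0]
23 0.15 [ 0.37  0.49  1.58 -1.19  1.63  0.75] 0.00000 [0.563 0.053 0.257] [0, 0, 0]
23 0.125 [ 0.35  0.53  1.59 -1.19  1.6   0.78] 0.00000 [0.569 0.044 0.232] [0, 0, 0]
23 0.1 [ 0.33  0.57  1.59 -1.2   1.57  0.82] 0.00000 [0.574 0.035 0.207] [0, 0, 0]
23 0.075 [ 0.32  0.61  1.59 -1.21  1.54  0.85] 0.00000 [0.579 0.026 0.182] [0, 0, 0]
22 0.054 [ 0.3   0.64  1.59 -1.21  1.51  0.86] 0.00000 [0.584 0.018 0.162] [0, 0, 0]
12 0.052 [ 0.26  0.56  1.59 -1.08  1.44  0.7 ] 0.00000 [0.587 0.012 0.165] [0, 0, 0]
5 0.048 [ 0.22  0.52  1.58 -0.98  1.4   0.58] 0.00000 [0.59  0.007 0.163] [0, 0, 0]
0 0.044 [ 0.19  0.51  1.57 -0.91  1.38  0.49] 0.00000 [0.592 0.002 0.16 ] [0, 0, 0]
0 0.036 [ 0.19  0.52  1.57 -0.91  1.37  0.5 ] 0.00000 [0.592 0.002 0.152] [0, 0, 3]
[2.34, -2.65, 1.29, 0.028, -0.028, -0.07]
[2.55, -2.44, 1.29, 0.028, -0.028, -0.07]
[2.75, -2.22, 1.28, 0.028, -0.028, -0.07]
[2.94, -1.99, 1.25, 0.028, -0.028, -0.07]
[3.1, -1.74, 1.22, 0.028, -0.028, -0.07]
```

>>> {"fn": "move_arm", "kwargs": {
  "series": [
    [2.3, -2.7, 1.3, 0.028, -0.028, -0.07],
    [2.5, -2.4, 1.3, 0.028, -0.028, -0.07],
    [2.7, -2.2, 1.3, 0.028, -0.028, -0.07],
    [2.9, -2.0, 1.2, 0.028, -0.028, -0.07],
    [2.6, -1.7, 1.0, 0.028, -0.028, -0.07]
  ]
}}

```text
clock: 17.88
ee_pos: [0.5549, 0.0626, 0.2709]
tcp_rot: [-0.917, 1.153, -0.996]
contact_force: [-0.2, 0.3, -0.7]
gripper_width: 0.116
```

>>> {"fn": "move_arm", "kwargs": {
  "series": [
    [0, 0, 0, 0, 0, 0]
  ]
}}

```text
clock: 18.0
ee_pos: [0.5538, 0.0608, 0.268]
tcp_rot: [-0.92, 1.158, -0.997]
contact_force: [0.1, 0.7, -2.3]
gripper_width: 0.114
```

```bash
python3 s9.py w12 >/dev/null
python3 - <<'E'
from plan import *
where()
for x in rows(I(23,.150),None,15,8):print(x)
T0=tw();C=ld("w12");S=ld("w12s");ph=np.radians(38.3);a=np.array([-np.sin(ph),-np.cos(ph),0])
for s in(0,150):
    X=T0[:3,:3]@(-OFF*np.array([1,0,0])+a*(s/1e3-.1163))+T0[:3,3];print("bolt",s,X,proj(C,X),proj(S,X))
for X in([*(I(0,.05)[:3,3])],):pass
o=np.array([np.cos(np.radians(119.7)),np.sin(np.radians(119.7)),0])
for rr,z in((.09,.128),(.116,.128)):print(proj(C,C0+rr*o+[0,0,z]),proj(S,C0+rr*o+[0,0,z]))
w=cv2.imread("pics/w12.png");s_=cv2.imread("pics/w12s.png")[130:260,255:385]
o=np.zeros((600,800,3),np.uint8);o[:240,:384]=cv2.resize(w,(384,240));o[:416,384:800]=cv2.resize(s_,(416,416),interpolation=cv2.INTER_CUBIC)
u,v=proj(C,C0+[0,0,.13]+.09*np.array([-.4955,.8686,0])).astype(int);u=np.clip(u,60,580);v=np.clip(v,60,340)
o[240:600,:384]=cv2.resize(w[v-60:v+60,u-64:u+64],(384,360),interpolation=cv2.INTER_CUBIC);print("wcrop",u-64,v-60)
cv2.imwrite("pics/w12v.png",o)
E
```

```text
clk 18.15 foot r 115.3 t 4.8 z 163.4 | lean out 23.4 tan -0.9 | at plate r 97.8 t 5.5 | F [-0.2  0.6 -2.6] q4 -1.19 w 0.114
[0.69, 0.53, 0.29, 0.007, 0.0, 0.007]
[0.69, 0.53, 0.29, 0.007, 0.0, 0.007]
bolt 0 [0.5757 0.0228 0.1634] [323.6993  79.8367] [339.7183 195.1855]
bolt 150 [0.5482 0.0758 0.301 ] [323.4514 342.3186] [367.02   160.1032]
[336.5752  38.6562] [329.1718 202.7345]
[320.6779  21.6154] [338.34   206.6269]
wcrop 273 0
```

View pics/w12v.png

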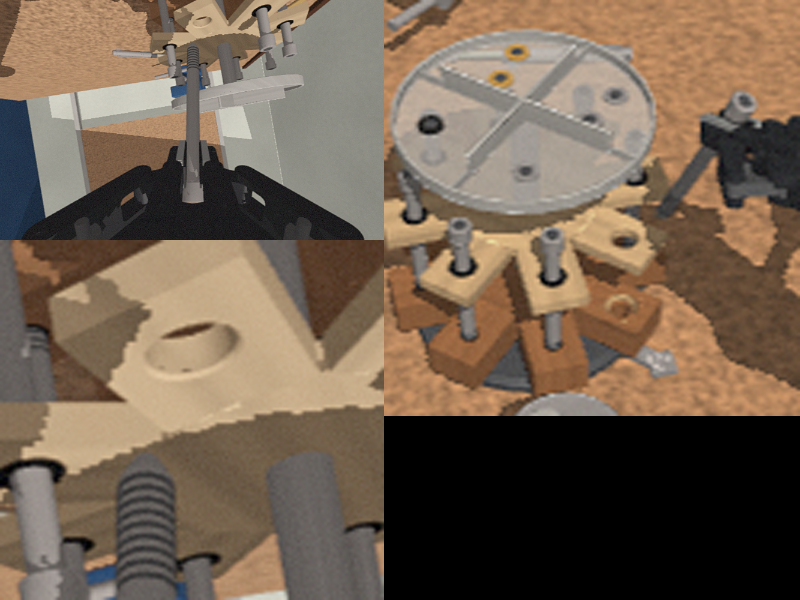

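The wrist crop (3×, from (273,0)) has the hole at (193,348), within about 1.5 mm of my prediction. The foot tip at (147,455) lies about 8 px off prediction, so the bolt may lean a few degrees less in the jaws than assumed. I'll measure that from the profiles.

Run:
```python
from h import *
for n,c in(("w11",321),("w12",322)):
    g=cv2.imread(f"pics/{n}.png",0).astype(int)
    print(n,"tip",{v:g[v,c-10:c+11:2].tolist() for v in range(62,92,3)})
    print(n,"head",{v:g[v,c-16:c+17:4].tolist() for v in range(284,348,4)})
s=cv2.imread("pics/w12s.png",0).astype(int)
for v in range(186,204,2):print(v,s[v,330:366].tolist())
```

```text
w11 tip {62: [158, 171, 171, 172, 173, 176, 184, 179, 179, 176, 165], 65: [152, 158, 153, 152, 149, 144, 159, 164, 174, 179, 184], 68: [134, 135, 149, 154, 171, 178, 161, 159, 166, 159, 153], 71: [149, 160, 161, 167, 149, 133, 126, 140, 157, 154, 169], 74: [155, 159, 168, 106, 113, 122, 123, 111, 140, 157, 170], 77: [155, 149, 107, 109, 143, 133, 139, 157, 156, 152, 158], 80: [172, 94, 61, 93, 105, 109, 166, 162, 126, 101, 141], 83: [143, 84, 73, 61, 83, 89, 84, 82, 91, 130, 134], 86: [75, 79, 97, 75, 55, 59, 56, 76, 145, 95, 107], 89: [97, 62, 94, 105, 90, 85, 89, 112, 105, 69, 96]}
w11 head {284: [27, 20, 142, 100, 102, 105, 100, 27, 35], 288: [35, 34, 123, 156, 161, 168, 100, 32, 29], 292: [33, 25, 120, 160, 164, 159, 154, 38, 22], 296: [28, 29, 141, 107, 106, 163, 154, 20, 36], 300: [32, 27, 102, 158, 159, 149, 97, 28, 37], 304: [25, 42, 139, 149, 152, 155, 157, 53, 33], 308: [41, 48, 146, 158, 160, 163, 162, 82, 45], 312: [62, 82, 151, 157, 161, 161, 157, 99, 75], 316: [106, 144, 148, 157, 158, 160, 163, 154, 132], 320: [123, 142, 151, 162, 163, 164, 159, 157, 150], 324: [127, 1
[... 2357 characters left out ...]
, 155, 150, 142, 140, 142, 147, 154, 133, 48, 36, 45, 34]
196 [80, 90, 73, 76, 73, 76, 83, 90, 85, 80, 73, 52, 54, 58, 63, 69, 100, 113, 67, 74, 79, 82, 76, 71, 73, 78, 76, 70, 78, 120, 158, 150, 148, 144, 143, 142]
198 [185, 190, 178, 145, 88, 61, 81, 81, 76, 71, 71, 71, 80, 82, 87, 83, 79, 78, 76, 76, 77, 71, 79, 77, 83, 81, 84, 83, 74, 76, 104, 137, 127, 130, 133, 138]
200 [195, 189, 187, 187, 190, 161, 93, 96, 89, 82, 76, 82, 80, 83, 83, 79, 84, 86, 88, 88, 84, 84, 82, 87, 88, 84, 81, 82, 79, 79, 78, 107, 144, 150, 146, 148]
202 [148, 138, 134, 154, 184, 190, 163, 96, 101, 100, 101, 106, 101, 89, 77, 72, 79, 79, 80, 83, 77, 76, 76, 73, 79, 80, 78, 83, 75, 72, 74, 103, 139, 134, 132, 137]
```

Run:
```python
from h import *
c=r.read_camera("wrist");C=(c["T_tool_cam"],[200/np.tan(np.radians(c["vertical_fov"]/2)),c["cx"],c["cy"]])
for s0 in(.1163,.119):
  for ph in(34,36,38.3,40):
    p=np.radians(ph);a=np.array([-np.sin(p),-np.cos(p),0]);n=np.array([np.cos(p),-np.sin(p),0]) # n: bolt's far side from the camera
    P=lambda s,rad=0:proj(C,[-.001,0,0]+a*(s-s0)-n*rad)
    print(s0,ph,"tip",P(0,.002)[1].round(1),"underside near",P(.136,.009)[1].round(1),"top near",P(.15,.009)[1].round(1),"top far",P(.15,-.009)[1].round(1))
```

```text
0.1163 34 tip 66.6 underside near 304.8 top near 339.1 top far 333.1
0.1163 36 tip 71.3 underside near 304.1 top near 338.7 top far 334.1
0.1163 38.3 tip 76.6 underside near 303.2 top near 338.1 top far 335.2
0.1163 40 tip 80.6 underside near 302.5 top near 337.6 top far 335.9
0.119 34 tip 63.0 underside near 298.4 top near 332.3 top far 327.2
0.119 36 tip 67.8 underside near 297.7 top near 331.8 top far 328.1
0.119 38.3 tip 73.4 underside near 296.8 top near 331.2 top far 329.1
0.119 40 tip 77.5 underside near 296.0 top near 330.5 top far 329.7
```

```bash
sed -i 's/phi=38.3/phi=37.3/' kin.py; sed -i 's/radians(38.3)/radians(37.3)/' plan.py
cat > go.py <<'E'
from plan import *
import sys
a=[float(x) for x in sys.argv[1:]]
where();where()
for x in rows(I(a[0],a[1],*(a[3:])),None,a[2],6):print(x)
E
python3 go.py 23 .140 12
```

```text
clk 18.20 foot r 117.1 t 3.3 z 163.3 | lean out 22.6 tan -0.4 | at plate r 100.3 t 3.6 | F [ 0.1  0.5 -1.1] q4 -1.19 w 0.115
clk 18.20 foot r 117.1 t 3.3 z 163.3 | lean out 22.6 tan -0.4 | at plate r 100.3 t 3.6 | F [ 0.1  0.5 -1.1] q4 -1.19 w 0.115
[0.7, 0.66, 0.18, 0.004, 0.0, -0.001]
[0.69, 0.66, 0.18, 0.004, 0.0, -0.001]
[0.69, 0.66, 0.18, 0.004, 0.0, -0.001]
```

>>> {"fn": "move_arm", "kwargs": {
  "series": [
    [0.7, 0.6, 0.2, 0, 0, 0],
    [0.7, 0.7, 0.2, 0, 0, 0],
    [0.7, 0.7, 0.2, 0, 0, 0],
    [0, 0, 0, 0, 0, 0]
  ]
}}

```text
clock: 18.7
ee_pos: [0.5669, 0.0503, 0.2445]
tcp_rot: [-0.917, 1.153, -0.993]
contact_force: [-0.5, -1.1, -1.4]
gripper_width: 0.115
```

```bash
python3 go.py 23 .10 12
```

```text
clk 18.70 foot r 99.9 t -0.9 z 137.4 | lean out 22.5 tan -0.3 | at plate r 94.0 t -0.9 | F [-0.5 -1.1 -1.4] q4 -1.20 w 0.115
clk 18.70 foot r 99.9 t -0.9 z 137.4 | lean out 22.5 tan -0.3 | at plate r 94.0 t -0.9 | F [-0.5 -1.1 -1.4] q4 -1.20 w 0.115
[0.66, 0.8, -0.02, 0.003, 0.001, -0.001]
[0.66, 0.8, -0.02, 0.003, 0.001, -0.001]
[0.65, 0.8, -0.02, 0.003, 0.001, -0.001]
[0.65, 0.8, -0.02, 0.003, 0.001, -0.001]
```

>>> {"fn": "move_arm", "kwargs": {
  "series": [
    [0.7, 0.8, 0, 0, 0, 0],
    [0.7, 0.8, 0, 0, 0, 0],
    [0, 0, 0, 0, 0, 0]
  ]
}}

```text
clock: 19.08
ee_pos: [0.5713, 0.0411, 0.2243]
tcp_rot: [-0.917, 1.152, -0.993]
contact_force: [0.3, -0.6, -0.9]
gripper_width: 0.114
```

```bash
python3 go.py 23 .075 12
```

```text
clk 19.07 foot r 89.8 t -0.2 z 117.2 | lean out 22.5 tan -0.3 | at plate r 92.2 t -0.3 | F [ 0.3 -0.6 -0.9] q4 -1.21 w 0.114
clk 19.07 foot r 89.8 t -0.2 z 117.2 | lean out 22.5 tan -0.3 | at plate r 92.2 t -0.3 | F [ 0.3 -0.6 -0.9] q4 -1.21 w 0.114
[0.69, 0.91, -0.02, 0.003, 0.001, -0.001]
[0.69, 0.91, -0.02, 0.003, 0.001, -0.001]
[0.69, 0.92, -0.02, 0.003, 0.001, -0.001]
[0.69, 0.92, -0.02, 0.003, 0.001, -0.001]
```

In the hole with no contact force. Continuing down.

>>> {"fn": "move_arm", "kwargs": {
  "series": [
    [0.7, 0.9, 0, 0, 0, 0],
    [0.7, 0.9, 0, 0, 0, 0],
    [0, 0, 0, 0, 0, 0]
  ]
}}

```text
clock: 19.45
ee_pos: [0.5757, 0.0327, 0.2015]
tcp_rot: [-0.917, 1.153, -0.993]
contact_force: [-1.3, -0.2, -2.8]
gripper_width: 0.117
```

>>> {"fn": "move_arm", "kwargs": {
  "series": [
    [0.7, 0.9, 0, 0, 0, 0],
    [0.7, 0.9, 0, 0, 0, 0],
    [0, 0, 0, 0, 0, 0]
  ]
}}

```text
clock: 19.82
ee_pos: [0.5802, 0.0243, 0.1789]
tcp_rot: [-0.917, 1.153, -0.992]
contact_force: [-0.1, -0.3, -1.8]
gripper_width: 0.117
```

```bash
python3 go.py 22 .058 10
```

```text
clk 19.82 foot r 70.8 t 0.3 z 71.7 | lean out 22.5 tan -0.3 | at plate r 92.0 t 0.1 | F [-0.1 -0.3 -1.8] q4 -1.22 w 0.117
clk 19.82 foot r 70.8 t 0.3 z 71.7 | lean out 22.5 tan -0.3 | at plate r 92.0 t 0.1 | F [-0.1 -0.3 -1.8] q4 -1.22 w 0.117
[0.46, 0.57, 0.0, 0.003, 0.004, 0.005]
[0.46, 0.57, 0.0, 0.003, 0.004, 0.005]
```

>>> {"fn": "move_arm", "kwargs": {
  "series": [
    [0.5, 0.6, 0, 0, 0, 0],
    [0.5, 0.6, 0, 0, 0, 0],
    [0, 0.1, 0, 0, 0, 0]
  ]
}}

```text
clock: 20.2
ee_pos: [0.5835, 0.0184, 0.1629]
tcp_rot: [-0.917, 1.153, -0.992]
contact_force: [-0.6, 0.4, -1.5]
gripper_width: 0.117
```

```bash
python3 go.py 14 .053 10
```

```text
clk 20.20 foot r 64.1 t 0.3 z 55.8 | lean out 22.5 tan -0.3 | at plate r 91.9 t -0.0 | F [-0.6  0.4 -1.5] q4 -1.23 w 0.117
clk 20.20 foot r 64.1 t 0.3 z 55.8 | lean out 22.5 tan -0.3 | at plate r 91.9 t -0.0 | F [-0.6  0.4 -1.5] q4 -1.23 w 0.117
[0.22, -0.18, 0.14, -0.023, 0.024, 0.067]
[0.21, -0.19, 0.14, -0.023, 0.024, 0.067]
```

>>> {"fn": "move_arm", "kwargs": {
  "series": [
    [0.2, -0.2, 0.1, -0.023, 0.024, 0.067],
    [0.2, -0.2, 0.1, -0.023, 0.024, 0.067],
    [0, 0, 0, 0, 0, 0]
  ]
}}

```text
clock: 20.58
ee_pos: [0.5859, 0.0133, 0.1659]
tcp_rot: [-0.844, 1.266, -0.884]
contact_force: [0.3, -0.4, -1.2]
gripper_width: 0.117
```

```bash
python3 go.py 7 .052 10
```

```text
clk 20.57 foot r 75.1 t 0.2 z 53.4 | lean out 13.8 tan -0.0 | at plate r 92.2 t 0.2 | F [ 0.3 -0.4 -1.2] q4 -1.12 w 0.117
clk 20.57 foot r 75.1 t 0.2 z 53.4 | lean out 13.8 tan -0.0 | at plate r 92.2 t 0.2 | F [ 0.3 -0.4 -1.2] q4 -1.12 w 0.117
[0.2, -0.13, 0.14, -0.022, 0.017, 0.052]
[0.19, -0.14, 0.14, -0.022, 0.017, 0.052]
```

>>> {"fn": "move_arm", "kwargs": {
  "series": [
    [0.2, -0.1, 0.1, -0.022, 0.017, 0.052],
    [0.2, -0.1, 0.1, -0.022, 0.017, 0.052],
    [0, 0, 0, 0, 0, 0]
  ]
}}

```text
clock: 20.95
ee_pos: [0.5871, 0.0092, 0.1649]
tcp_rot: [-0.796, 1.353, -0.793]
contact_force: [1.0, 0.1, -2.4]
gripper_width: 0.117
```

```bash
python3 go.py 0 .049 10
```

```text
clk 20.95 foot r 84.4 t 1.6 z 50.0 | lean out 7.1 tan -0.2 | at plate r 93.4 t 1.4 | F [ 1.   0.1 -2.4] q4 -1.02 w 0.117
clk 20.95 foot r 84.4 t 1.6 z 50.0 | lean out 7.1 tan -0.2 | at plate r 93.4 t 1.4 | F [ 1.   0.1 -2.4] q4 -1.02 w 0.117
[0.31, -0.16, 0.26, -0.022, 0.017, 0.055]
[0.3, -0.18, 0.26, -0.022, 0.017, 0.055]
```

>>> {"fn": "move_arm", "kwargs": {
  "series": [
    [0.3, -0.2, 0.3, -0.022, 0.017, 0.055],
    [0.3, -0.1, 0.3, -0.022, 0.017, 0.055],
    [0, 0, 0, 0, 0, 0]
  ]
}}

```text
clock: 21.32
ee_pos: [0.5916, 0.0035, 0.162]
tcp_rot: [-0.743, 1.439, -0.696]
contact_force: [-0.8, 0.3, -1.8]
gripper_width: 0.114
```

```bash
python3 go.py 0 .043 10
```

```text
clk 21.32 foot r 91.3 t 0.9 z 46.4 | lean out 0.0 tan -0.3 | at plate r 91.3 t 0.4 | F [-0.8  0.3 -1.8] q4 -0.93 w 0.114
clk 21.32 foot r 91.3 t 0.9 z 46.4 | lean out 0.0 tan -0.3 | at plate r 91.3 t 0.4 | F [-0.8  0.3 -1.8] q4 -0.93 w 0.114
[0.29, 0.2, 0.08, 0.004, -0.003, 0.004]
```

>>> {"fn": "move_arm", "kwargs": {
  "series": [
    [0.3, 0.2, 0.1, 0, 0, 0],
    [0.2, 0.25, 0, 0, 0, 0],
    [0, 0, 0, 0, 0, 0]
  ]
}}

```text
clock: 21.7
ee_pos: [0.5912, 0.003, 0.153]
tcp_rot: [-0.748, 1.44, -0.697]
contact_force: [0.7, 0.3, -1.7]
gripper_width: 0.119
```

```bash
python3 go.py 0 .034 10
```

```text
clk 21.70 foot r 90.8 t 2.0 z 37.3 | lean out 0.2 tan -0.6 | at plate r 91.0 t 1.1 | F [ 0.7  0.3 -1.7] q4 -0.93 w 0.119
clk 21.70 foot r 90.8 t 2.0 z 37.3 | lean out 0.2 tan -0.6 | at plate r 91.0 t 1.1 | F [ 0.7  0.3 -1.7] q4 -0.93 w 0.119
[0.25, 0.23, 0.13, 0.007, -0.003, 0.007]
```

>>> {"fn": "move_arm", "kwargs": {
  "series": [
    [0.2, 0.25, 0.1, 0, 0, 0.005],
    [0, 0, 0, 0, 0, 0]
  ]
}}

```text
clock: 21.95
ee_pos: [0.5921, 0.0031, 0.1493]
tcp_rot: [-0.744, 1.441, -0.693]
contact_force: [-0.2, 0.0, -1.1]
gripper_width: 0.115
```

>>> {"fn": "move_arm", "kwargs": {
  "series": [
    [0, 0, 0, 0, 0, 0],
    [0, 0, 0, 0, 0, 0],
    [0, 0, 0, 0, 0, 0],
    [0, 0, 0, 0, 0, 0]
  ],
  "claw": -0.2
}}

```text
clock: 22.45
ee_pos: [0.5926, 0.0029, 0.1506]
tcp_rot: [-0.744, 1.439, -0.695]
contact_force: [0.4, 0.4, -0.3]
gripper_width: 0.4
```

Run:
```python
from plan import *
where();cam("wrist","w13.png")
g=cv2.imread("pics/w13.png",0).astype(int);T=tw();C=ld("w13")
o=np.array([np.cos(np.radians(119.7)),np.sin(np.radians(119.7)),0])
for z in(.173,.159,.13):print(z,proj(C,C0+.09*o+[0,0,z]))
for v in range(150,345,8):print(v,g[v,289:353:3].tolist())
```

```text
clk 22.45 foot r 90.4 t 0.4 z 34.9 | lean out 0.0 tan -0.4 | at plate r 90.4 t -0.2 | F [ 0.4  0.4 -0.3] q4 -0.93 w 0.400
0.173 [320.3548 309.2733]
0.159 [320.5545 278.569 ]
0.13 [320.9277 221.2197]
150 [77, 79, 85, 80, 81, 78, 80, 87, 105, 110, 112, 110, 111, 105, 98, 79, 77, 79, 78, 77, 78, 76]
158 [91, 90, 91, 87, 81, 80, 79, 82, 109, 114, 112, 114, 111, 110, 99, 78, 85, 87, 76, 78, 83, 84]
166 [86, 81, 82, 86, 81, 82, 82, 82, 111, 112, 115, 115, 116, 107, 101, 75, 81, 78, 81, 77, 83, 73]
174 [68, 49, 81, 78, 76, 77, 78, 81, 110, 111, 116, 114, 117, 125, 128, 131, 128, 112, 81, 74, 76, 81]
182 [120, 134, 135, 132, 129, 131, 131, 130, 133, 134, 136, 137, 133, 131, 134, 133, 129, 120, 119, 117, 113, 74]
190 [134, 134, 134, 131, 131, 134, 130, 131, 134, 132, 134, 135, 134, 136, 137, 135, 135, 120, 123, 117, 118, 119]
198 [134, 133, 134, 136, 133, 133, 132, 126, 125, 118, 120, 121, 121, 122, 124, 120, 122, 123, 120, 122, 124, 120]
206 [119, 119, 116, 118, 116, 116, 124, 124, 123, 120, 114, 122, 118, 118, 115, 121, 120, 120, 121, 123, 123, 124]
214 [123, 128, 124, 119, 115, 126, 130, 1
[... 1157 characters left out ...]
6, 161, 149, 113, 110, 150, 172, 173]
302 [168, 173, 181, 180, 179, 130, 142, 154, 163, 174, 179, 178, 176, 179, 171, 162, 150, 113, 109, 149, 171, 172]
310 [171, 184, 166, 167, 171, 163, 166, 169, 175, 160, 168, 166, 169, 173, 168, 170, 159, 169, 172, 173, 166, 174]
318 [161, 165, 170, 173, 160, 166, 164, 161, 167, 165, 157, 166, 168, 168, 167, 164, 176, 161, 158, 167, 165, 159]
326 [173, 155, 173, 160, 167, 164, 169, 172, 177, 163, 162, 172, 155, 171, 163, 164, 168, 169, 170, 180, 165, 167]
334 [66, 83, 95, 163, 171, 170, 162, 159, 170, 156, 173, 165, 167, 159, 170, 167, 168, 165, 165, 123, 77, 74]
342 [40, 27, 42, 35, 41, 35, 28, 36, 28, 34, 37, 30, 32, 30, 32, 29, 32, 35, 31, 29, 32, 28]
```

Run:
```python
from plan import *
T=tw();print(r.get_state()["gripper_width"])
for nm,d in(("axis",-T[:3,0]),("horiz",np.array([-T[0,0],-T[1,0],0])/np.hypot(T[0,0],T[1,0]))):
    for k in(0,.01,.02,.03,.05,.08):
        A=T.copy();A[:3,3]+=k*d;print(nm,k,[hits(A,m=m) for m in(0,.003,.006,.009)])
```

```text
0.4039755586137329
axis 0 [0, 0, 2, 3]
axis 0.01 [0, 0, 0, 0]
axis 0.02 [0, 0, 0, 0]
axis 0.03 [0, 0, 0, 0]
axis 0.05 [0, 0, 0, 0]
axis 0.08 [0, 0, 0, 0]
horiz 0 [0, 0, 2, 3]
horiz 0.01 [0, 0, 0, 0]
horiz 0.02 [0, 0, 0, 0]
horiz 0.03 [0, 0, 0, 0]
horiz 0.05 [0, 0, 0, 0]
horiz 0.08 [0, 0, 0, 0]
```

>>> {"fn": "move_arm", "kwargs": {
  "series": [
    [-1.2, 0.8, 0, 0, 0, 0],
    [-1.6, 0.8, 0, 0, 0, 0],
    [-3, 0.5, 0, 0, 0, 0],
    [-4, 0, 0, 0, 0, 0],
    [-4, 0, 0, 0, 0, 0]
  ]
}}

```text
clock: 23.12
ee_pos: [0.5873, 0.1318, 0.2171]
tcp_rot: [-0.746, 1.444, -0.694]
contact_force: [-0.2, -0.4, -0.9]
gripper_width: 0.402
```

>>> {"fn": "move_arm", "kwargs": {
  "series": [
    [0, 0, 0, 0, 0, 0],
    [0, 0, 0, 0, 0, 0]
  ]
}}

```text
clock: 23.38
ee_pos: [0.5879, 0.1357, 0.2188]
tcp_rot: [-0.746, 1.439, -0.69]
contact_force: [-0.9, 0.9, -0.2]
gripper_width: 0.402
```

Run:
```python
from plan import *
s=r.get_state();print(s["clock"],s["ee_pos"],s["contact_force"])
cam("wrist","w14.png");cam("scene","s14.png");cam("top","t14.png")
C=ld("w14");S=ld("s14")
o=np.array([np.cos(np.radians(119.7)),np.sin(np.radians(119.7)),0]);B=C0+.09*o
for z in(.173,.159,.128):print(z,proj(C,B+[0,0,z]),proj(S,B+[0,0,z]))
g=cv2.imread("pics/w14.png",0).astype(int)
u,v=proj(C,B+[0,0,.165]).astype(int)
for y in range(v-50,v+30,4):print(y,u-24,g[y,u-24:u+26:3].tolist())
a,c=[cv2.imread(f"pics/{n}.png",0)[130:270,230:310] for n in("s7","s14")]
print("short bolt area diff",np.abs(cv2.imread("pics/s7.png",0)[250:300,435:470].astype(int)-cv2.imread("pics/s14.png",0)[250:300,435:470]).mean(),"tray/bolt area diff",np.abs(a.astype(int)-c).mean())
```

```text
23.375 [0.5879 0.1357 0.2188] [-0.8971  0.9213 -0.2177]
0.173 [321.2642 233.3162] [329.7331 189.7404]
0.159 [321.3627 219.4886] [329.5546 193.8726]
0.128 [321.5695 190.4771] [329.1718 202.7345]
175 297 [168, 164, 165, 166, 170, 166, 166, 168, 172, 169, 169, 163, 153, 154, 131, 70, 84]
179 297 [175, 168, 160, 165, 168, 169, 170, 181, 188, 191, 191, 191, 174, 153, 154, 153, 80]
183 297 [182, 193, 190, 182, 181, 188, 189, 191, 187, 189, 189, 188, 194, 192, 155, 154, 152]
187 297 [197, 193, 195, 194, 186, 173, 168, 134, 156, 160, 134, 147, 190, 189, 194, 185, 156]
191 297 [95, 161, 195, 195, 194, 199, 183, 139, 157, 158, 135, 160, 182, 185, 188, 192, 193]
195 297 [180, 179, 175, 175, 199, 199, 116, 135, 158, 159, 145, 186, 189, 185, 184, 186, 187]
199 297 [179, 176, 177, 157, 115, 113, 115, 141, 160, 159, 144, 181, 182, 185, 184, 187, 190]
203 297 [189, 190, 187, 166, 115, 105, 111, 139, 158, 160, 132, 127, 125, 125, 114, 98, 99]
207 297 [162, 97, 94, 100, 109, 107, 108, 138, 159, 161, 132, 103, 108, 113, 116, 111, 111]
211 297 [108, 111, 114, 111, 113, 115, 110, 136, 158, 161, 130, 100,
[... 286 characters left out ...]
 119, 120, 116, 115]
227 297 [102, 79, 74, 69, 91, 92, 125, 150, 158, 162, 153, 124, 108, 109, 115, 110, 108]
231 297 [97, 176, 180, 182, 186, 147, 119, 154, 167, 169, 157, 122, 105, 83, 109, 105, 77]
235 297 [97, 176, 164, 149, 128, 78, 89, 69, 61, 59, 85, 105, 102, 57, 94, 81, 67]
239 297 [91, 217, 178, 170, 169, 156, 133, 101, 53, 61, 60, 103, 102, 74, 61, 76, 96]
243 297 [103, 186, 217, 218, 79, 172, 178, 103, 59, 58, 58, 101, 103, 85, 58, 56, 221]
247 297 [100, 133, 222, 227, 42, 51, 45, 47, 51, 49, 60, 101, 103, 66, 48, 45, 223]
251 297 [100, 86, 74, 77, 75, 79, 82, 79, 79, 78, 97, 104, 105, 100, 61, 55, 219]
short bolt area diff 6.973142857142857 tray/bolt area diff 2.5888392857142857
```

Seen from the wrist, the head spans rows 219–233 at column 322, and the prediction for fully home is 219.5–233.3, so the bolt is home. I'll run a quick check on the short bolt and then hand in.

Run:
```python
from h import *
for a,b,(x,y) in(("s7","s14",(449,272)),("t1","t14",(201,254)),("s3","s14",(332,244))):
    A,B=[cv2.imread(f"pics/{n}.png") for n in(a,b)]
    t=A[y-9:y+10,x-8:x+9];m=cv2.matchTemplate(B[y-19:y+20,x-18:x+19],t,cv2.TM_CCOEFF_NORMED);_,s,_,p=cv2.minMaxLoc(m);print(a,b,"shift",p[0]-10,p[1]-10,round(s,3))
s=r.get_state();print(s["contact_force"],abs(s["joint_vel"]).max())
r.hand_in()
```

```text
s7 s14 shift 0 0 0.993
t1 t14 shift 0 0 0.997
s3 s14 shift 0 0 0.75
[0.5108 0.9846 0.4672] 0.006286629465721119
the job is handed in; nothing more can be done
```

I turned the stand with closed fingers on the tray's spokes, overshot by about 3.5°, and pushed it back. I then took the grey long bolt from the block, brought it through the guide hole leaning about 22° and straightened it under the tray. I let it down, released it with its foot about 1 cm above the bore floor so it dropped home, and backed the robot clear. The job was handed in at about 23.5 s; no verdict is reported.

**Last checks:**
- **Long bolt:** seen from the wrist after release, its head is at rows 219–233, where fully home predicts 219.5–233.3, and it looks upright and centred.
- **Stand:** before the insertion the place stood about 1.8° past the pointer (under 3 mm at the hole). The bolt's final position shows no further turn. I did not remeasure the pointer itself at the end.
- **Short bolt:** it did not move, with zero pixel shift in both the scene and top views.
- **Robot:** it was clear of everything, with contact force at noise level.

**What disagreed or was not checked:**
- The scene camera read the stand 6 to 7 mm off the wrist camera; I relied on the wrist camera.
- The pictures suggested the bolt sat 1 to 2° tilted in the jaws, which I allowed for.
- The turquoise and yellow look-alikes stood upright at the start. They were lying flat when I next looked closely; I don't know why they fell.
- I did not specifically check the canister, bumper ring or thermometer, but the arm did not work near them.
- The last scene picture could not be viewed because the viewer limit was reached, so the final checks are from image numbers only.

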